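# Hook pole: swing down the high valve-box hatch

### The job

Pick up the short hook pole from the bench, hook its down-turned tip into the eye on the front hatch of the raised aluminium valve box, and pull the hatch gently down, without forcing it, until the stud on its face sits firmly on the rubber head of the bumper post (a light press of about 5 N, no more than 10). Then unhook the pole and stand it back on the bench on its handle, clear of the hatch. Touch the hatch with the pole only, and leave the other things on the bench where they are.

Things in the scene. Friction and masses are not known exactly. Their poses are not given: they have to be found in the camera images.
- pole: Short hook pole, 0.25 kg, standing on its wooden handle: a bar 160 long (x -120 to +40), 24 wide (y), 40 tall (z). Origin on the handle's underside, mid-width; x points to the hook end, z up. A steel rod 7 in diameter leaves the front at 30 above the underside. Take the handle from above by its width near the origin and hold it tight: load on the hook tilts it in the fingers.
- hook (a point): Corner of the hook, where the rod's axis meets the axis of the down-turned tip: 105 ahead of and 30 above the pole's origin. The tip (7 in diameter) points straight down from here and ends 15 below this point. Axes as the pole.
- hatch: Aluminium drop-down hatch, 186 wide, 130 high, 4 thick, 0.35 kg. Origin on the hinge line at its lower edge, 195 above the bench, mid-width; z from the hinge up the hatch, -x to the outside, y along the hinge. Starts upright or up to 0.12 rad ajar; its top swings towards -x and down. Stiff hinge (0.45 N m): stays where left; 4 to 5 N at the eye move it, over 12 N there is forcing it.
- eye (a point): Middle of the front bar of the eye, a U-shaped staple of 6 mm round steel bar on the hatch's outside. The bar runs along the hatch's y, 22 clear between the two legs; its axis is 34 out from the hinge plane and 105 from the hinge; 27 are clear between bar and hatch. With the hatch upright the opening faces up. Axes as the hatch.
- stud (a point): Centre of the steel ball (20 in diameter) on the outside of the hatch, 22 out from the hinge plane, 50 from the hinge, 60 to the +y side of the middle.
- bumper_top (a point): Centre of the flat top of the bumper's rubber head, about 170 to 190 above the bench: the height differs from day to day, so the hatch rests at 1.05 to 1.45 rad from upright. It is down when the ball touches the rubber (ball centre 10 above this point).
- cabinet: Valve box: an aluminium compartment 206 wide and 105 deep, from 183 to 336 above the bench, on two square posts on a base plate 240 x 240 x 10. Fixed. The origin is on the bench under the middle of the hinge line and of the base plate; x points from the front into the box, z up.
- flange: Bystander: steel double flange, 70 in diameter, 74 high. Origin under its centre.
- screwdriver: Bystander: screwdriver lying on the bench.
- coupling: Bystander: brass coupling, 48 in diameter, 50 high. Origin under its centre.
- bumper: Bumper post: fixed upright steel post 16 in diameter in front of the valve box, with a rubber head 36 in diameter on which the hatch's stud comes to rest. The hatch is firmly down once it has been pressed on the rubber with 3 N or more for a moment; over 11 N is forcing it. Each newton at the eye beyond the hinge's friction gives about 2 N here. Origin at its foot.
There are look-alikes about, which are no part of the job. Of the things shaped like the pole, the wooden one is meant.

How it is judged (in metres and radians):
On the way, in this order (a step that is already met when the one before it is completed fails the run):
1. the hook is in the eye: its tip behind the front bar and through the opening (x of hook in the frame of hatch above -0.032 m and z of hook in the frame of hatch between 0.098 and 0.116 m and distance between hook and eye below 0.03 m), for 0.1 s.
2. with the hook still in the eye, the hatch is pressed firmly on the bumper with 2.5 N or more (contact force between hatch and bumper above 2.5 N and z of stud in the frame of bumper_top below 0.0125 m and distance between hook and eye below 0.03 m), for 0.15 s.
At the end, for the whole second after the job is handed in: The hatch is down with its stud on the bumper (gap under 2.5 mm), and the pole stands released, upright (within 0.08 rad) and at rest on the bench itself, its hook more than 40 mm from the eye seen from above, not touching the hatch (z of stud in the frame of bumper_top below 0.0125 m and height (world z) of pole below 0.006 m and angle between pole's own z axis and vertical below 0.08 rad and linear speed of each of pole, hatch below 0.02 m/s and horizontal distance between hook and eye above 0.04 m and contact force between pole and hatch below 0.05 N).
It fails at once if the hook loads the hatch with more than 13 N (contact force between pole and hatch above 13 N).
It fails at once if the hatch strikes or presses the bumper with more than 12 N (contact force between hatch and bumper above 12 N).
It fails at once if the gripper or the arm touches the hatch (contact force between any of the fingers, the arm and hatch above 1 N).
It fails at once if a bystander is moved more than 20 mm (distance of any of flange, screwdriver, coupling from where it was at the start of the episode above 0.02 m).
It also fails if it takes over 72 s, if anything falls off the work surface, if the arm or the gripper's body presses on something with over 40 N, if the wrist force passes 120 N, or if a joint passes its speed limit or range.

### The arm

A 6-joint arm with a two-finger parallel gripper is mounted at the origin on the work surface. World frame = base frame: x ahead of the robot, y to its left, z up, the work surface at z = 0. Lengths are in mm, angles in rad, forces in N, time in s.
With the tool pointing down it reaches from about 250 to 800 mm from the base axis. Payload 3.9 kg.
Tool frame: the origin (TCP) lies at the very end of the fingers, on their centre line; the grasp point (between the pads) lies 19 mm behind it; z points along the fingers, y is the direction in which the jaws open and shut (so a half turn about z gives the same grasp; the last joint's range is limited). The gripper opens to 85 mm and grips with 20 to 120 N. Pads are 22 mm wide; open, the fingers measure 114 mm over their backs; the gripper's body (76 mm by 85 mm) begins 54 mm behind the grasp point. The pads swing forward as they close: fully open they stand 13 mm farther back than shut.
Start: joints at [1.182, 0.26, -0.138, 1.173, 0, 1.571], TCP at [199.011, 485.809, 231.304] pointing down, gripper open.
Joint ranges: [-2.78, 2.78], [-0.83, 1.72], [-1.28, 1.37], [-1.9, 2.12], [-1.57, 1.48], [-3.14, 3.14]. Speed limits (rad/s): [2.57, 2.57, 3.14, 3.14, 3.14, 3.14].

### API

Orientations are given as a rotation vector (axis times angle).
In Python, from bench import r gives the robot as it stands.
- The arm moves only by the shell command python3 -m creep 'ROWS'. ROWS is JSON, a list of rows, each a list of 7 numbers: the turn, a rotation vector about the tool's x, y, z in degrees, then the shift along the tool's x, y, z in cm, then the finger opening in cm, from 0 to 8.54. In form: [[rx, ry, rz, dx, dy, dz, gripper], ...]. A call has 1 to 20 rows; each row shifts and turns the pose as measured when the row begins, along the tool's axes as they then stand; what a row does not reach is not made up. A row lasts 1/10 s, in which the tool goes at most 50 mm and 8.59 degrees, less where a joint would pass 70% of its speed; a pose out of reach is approached as far as the arm can. A call is refused whole if a number of a shift passes 5 or a number of a turn 8.59, either way. A call with a gripper value outside its range is refused whole. The fingers move at their own pace and stop on an object; the grip force is fixed at half the most. Time passes only in rows, so rows that do not move let the fingers close. It gives the time, the measured TCP pose, the force and the opening at its end, in the units of the state.
- r.get_state(): the state, without advancing time (a new reading comes with each control period).
- r.camera(name): name is "side" or "top" or "wrist"; returns the picture (400x640x3 uint8, red, green, blue); there is no depth.
- r.calibration(name): a dict with "fx", "fy", "cx", "cy" (pixels), "cam_to_world" (4x4, takes a point from camera to world coordinates). Camera axes: x right, y up, looking along -z (the intrinsics and any distortion apply to the point x, -y, -z); pixel columns grow to the right and rows downward; lengths in mm; the calibration is good to about 2 mm. The wrist camera is an equidistant fisheye: a pixel r from the principal point sees the ray r / f radians off the axis. A picture is of the moment at which its call begins: read the wrist's pose just before it. calibration takes no time and is no camera call; for the wrist camera it gives the pose at the moment of the call.
- r.sign_off(): hands the job in, once; it reports no verdict.
Trained networks look in the newest picture that a camera, given by its name, has taken for a name from the list of things; names that differ only in an ending like _2 or _b are one class to them, and where a whole thing is asked for, a point or a joint stands for the part that bears it (a point fixed in the world has none). Each returns a list of dicts, best first, with "confidence" (0 to 1); they miss things now and then, are a little off and sometimes report something else, mostly with a low value. They report only what shows in the picture. A call takes as long as a camera call. They do not tell look-alikes from the thing itself.
- r.boxes_of(camera, label): "location" ([x, y, z] in mm, in world coordinates, good to about 4 mm: the middle of the surface that is visible of it).
- r.silhouettes(camera, label): "region" (400x640 bool, what is visible of it).
The state is a dict: "time": time; "qpos": joint angles; "qd": joint speeds; "effort": joint torques, N m; "ee_pos": TCP position; "ee_rot": TCP orientation; "wrist_force": force on the tool from outside, world axes, zero at the start; "moment": the same for the moment, N m; "gripper_width": opening from 0.0 (shut) to 1.0 (fully open).
Only numpy, scipy, OpenCV 4.12 (cv2) and the standard library are available. Lean on these libraries where they do the work, as an engineer would, in place of code of your own. Each camera call takes 0.05 s, during which the arm holds its last target.

## Working session

There is one attempt and no reset: what is moved stays moved. The work goes in short steps, Python scripts to look and compute and a shell command to move; the robot and the scene stay as the last step left them, time stands still between calls to the robot, and variables do not carry over. Pictures are saved under pics/ and viewed, and the job is handed in when it is done.

```bash
ls; mkdir -p pics; python3 - <<'E'
from bench import r
import cv2
print(r.get_state())
for c in ["side","top","wrist"]:
    im=r.camera(c); cv2.imwrite(f"pics/{c}0.png",im[:,:,::-1])
    k=r.calibration(c); print(c,k)
    for l in ["pole","hatch","cabinet","bumper","flange","screwdriver","coupling"]:
        print(c,l,[(([round(v) for v in d["location"]]),round(d["confidence"],2)) for d in r.boxes_of(c,l)])
print(r.get_state()["time"])
E
```

```text
pics
{'time': 0.0, 'qpos': array([ 1.18198875e+00,  2.60692772e-01, -1.39354908e-01,  1.17269607e+00,
        5.37404819e-06,  1.57081582e+00]), 'qd': array([ 1.43942883e-03, -3.51541172e-04, -1.36610897e-03,  9.80751770e-05,
       -8.83268962e-04, -1.43004711e-04]), 'effort': array([-5.92732831e-04, -4.05680394e+01,  2.53923368e+01,  1.87893858e-02,
       -8.08301206e-05, -1.80390981e-05]), 'ee_pos': array([198.76385199, 485.19477113, 230.46566489]), 'ee_rot': array([-6.06853942e-01, -3.08203294e+00,  2.99939530e-03]), 'wrist_force': array([-0.57680129,  0.30727741, -0.28096436]), 'moment': array([-0.00436985, -0.00068985, -0.05976035]), 'gripper_width': 0.9966128319845632}
side {'fx': 414.6204856740962, 'fy': 414.6204856740962, 'cx': 321.4611221156093, 'cy': 197.29334407738006, 'cam_to_world': array([[ 7.09563489e-01,  3.37890771e-01, -6.18344146e-01,
        -1.84606341e+02],
       [-7.04462060e-01,  3.59967526e-01, -6.11683404e-01,
        -7.06536550e+02],
       [ 1.59016353e-02,  8.69628200e-01,  4.93451042e-01,
         7.84960993e+02],
       [ 0.00000000e+00,  0.00000000
[... 1118 characters left out ...]
75)]
top coupling [([396, -3, 46], 0.42)]
wrist {'fx': 309.70691628693146, 'fy': 309.70691628693146, 'cx': 320.5228539578666, 'cy': 195.19290028641612, 'cam_to_world': array([[ 3.78588306e-01, -8.75193833e-01, -3.01175447e-01,
         1.22865411e+02],
       [ 9.25564971e-01,  3.58200822e-01,  1.22562859e-01,
         5.17910276e+02],
       [ 6.15034148e-04, -3.25158310e-01,  9.45659397e-01,
         3.73782549e+02],
       [ 0.00000000e+00,  0.00000000e+00,  0.00000000e+00,
         1.00000000e+00]])}
wrist pole [([388, -199, 23], 0.75), ([429, -369, 25], 0.61)]
wrist hatch []
wrist cabinet []
wrist bumper []
wrist flange []
wrist screwdriver [([362, 288, 17], 0.76)]
wrist coupling []
1.2
```

View pics/side0.png

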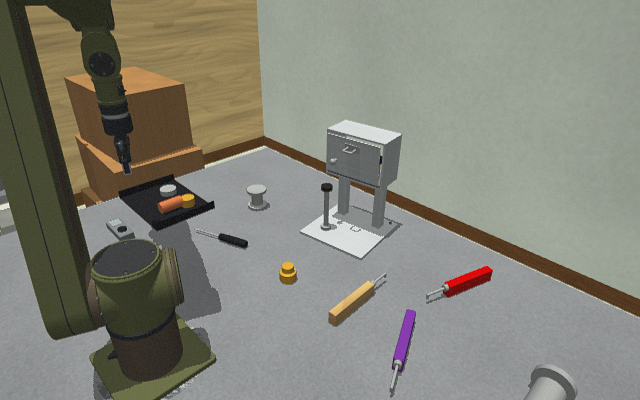

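View pics/top0.png

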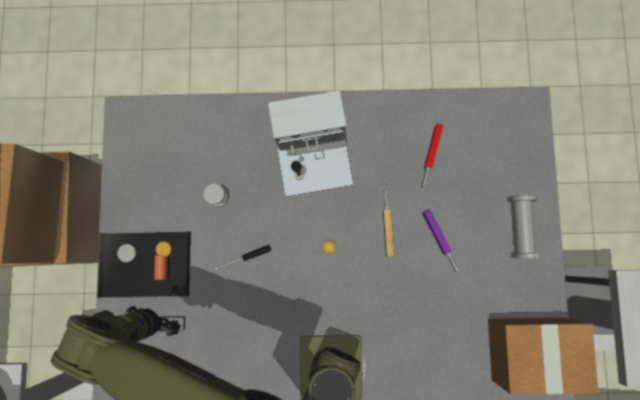

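```bash
python3 - <<'E'
import cv2
a=cv2.imread('pics/side0.png'); cv2.imwrite('pics/sidecrop.png',cv2.resize(a[190:400,0:320],None,fx=2.5,fy=2.5))
cv2.imwrite('pics/sidehatch.png',cv2.resize(a[70:240,330:530],None,fx=3.5,fy=3.5,interpolation=2))
a=cv2.imread('pics/top0.png'); cv2.imwrite('pics/topcrop.png',cv2.resize(a[50:250,330:530],None,fx=3,fy=3))
cv2.imwrite('pics/tophatch.png',cv2.resize(a[50:200,230:380],None,fx=4,fy=4))
E
```

```text
(no output)
```

View pics/sidecrop.png

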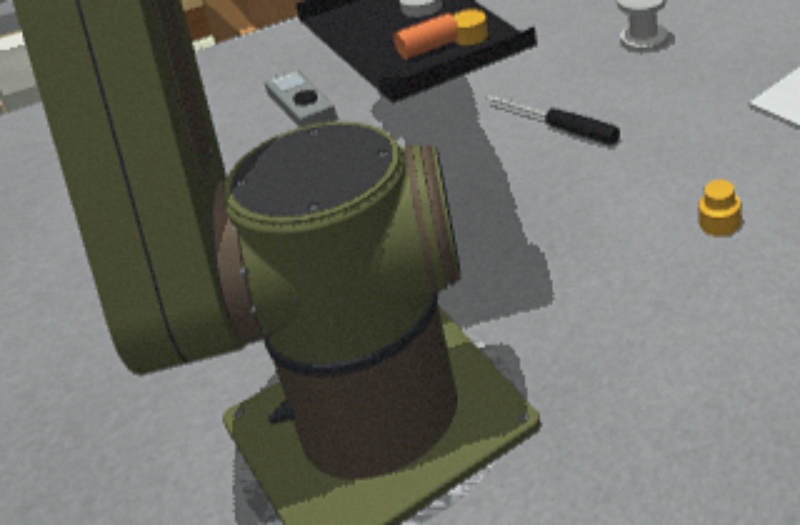

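View pics/topcrop.png

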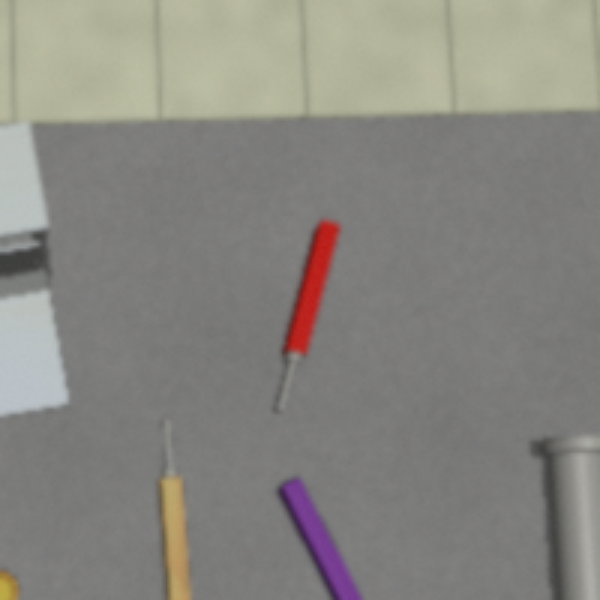

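View pics/sidehatch.png

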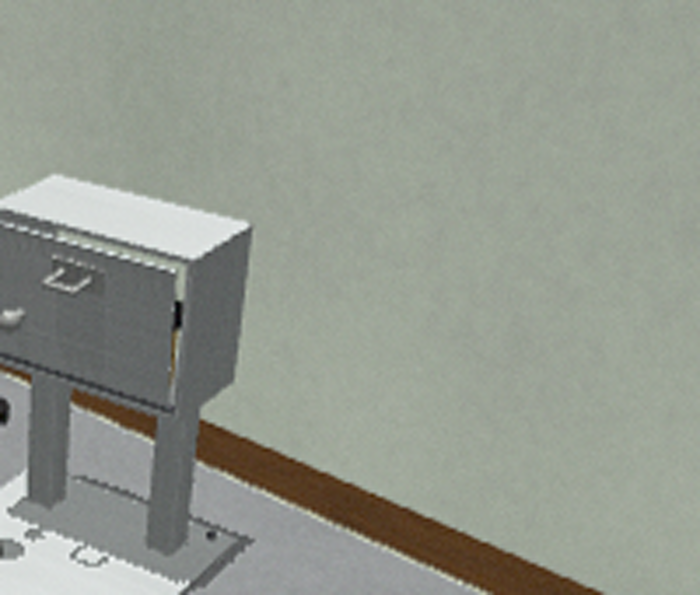

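View pics/tophatch.png

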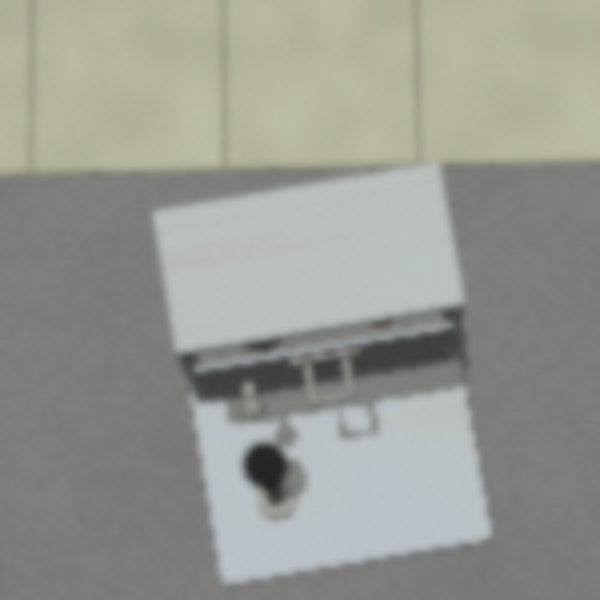

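The pole-shaped candidates in the top view are wooden (388,225), red (433,150) and purple (440,238). The wooden one fits the description. The eye and stud are visible on the hatch, with the black bumper head in front of the stud. Next I fit the poses of the cabinet and pole.

```bash
cat > h.py <<'E'
import numpy as np, cv2
from scipy.optimize import least_squares
from scipy.spatial.transform import Rotation as R
def load():
    from bench import r
    return r
def proj(k,P,fish=False):
    P=np.atleast_2d(P); T=np.linalg.inv(k["cam_to_world"])
    c=P@T[:3,:3].T+T[:3,3]; x,y,z=c[:,0],-c[:,1],-c[:,2]
    if fish:
        rr=np.hypot(x,y); th=np.arctan2(rr,z); s=th/np.maximum(rr,1e-9)
    else: s=1/z
    return np.c_[k["fx"]*x*s+k["cx"],k["fy"]*y*s+k["cy"]]
def frame(x,y,yaw,P):
    P=np.atleast_2d(np.asarray(P,float)); c,s=np.cos(yaw),np.sin(yaw)
    return np.c_[x+c*P[:,0]-s*P[:,1],y+s*P[:,0]+c*P[:,1],P[:,2]]
def box(x0,x1,y0,y1,z0,z1):
    return np.array([[a,b,c] for a in(x0,x1) for b in(y0,y1) for c in(z0,z1)],float)
def hatchpt(th,p): # hatch frame -> cabinet frame
    x,y,z=p; c,s=np.cos(th),np.sin(th)
    return np.array([c*x-s*z,y,195+s*x+c*z])
E
python3 - <<'E'
from h import *
r=load()
kt=r.calibration("top");ks=r.calibration("side")
im={"top":r.camera("top"),"side":r.camera("side")}
# pole colour masks
K={"top":kt,"side":ks}
M={}
for n in im:
    hsv=cv2.cvtColor(im[n],cv2.COLOR_RGB2HSV)
    m=((hsv[...,0]>12)&(hsv[...,0]<24)&(hsv[...,1]>80)&(hsv[...,2]>90)).astype(np.uint8)
    q=np.zeros_like(m)
    if n=="top": q[200:262,375:400]=1
    else: q[270:330,322:380]=1
    M[n]=m*q; print(n,M[n].sum(),cv2.moments(M[n])["m10"]/M[n].sum())
def render(k,p,B):
    pts=proj(k,frame(*p,B)); m=np.zeros((400*4,640*4),np.uint8)
    h=cv2.convexHull(((pts+0.5)*4).astype(np.float32)).astype(np.int32); cv2.fillConvexPoly(m,h,255)
    return cv2.resize(m,(640,400),interpolation=cv2.INTER_AREA)/255.
B=box(-120,40,-12,12,0,40)
def cost(p): return sum(np.abs(render(K[n],p,B)-M[n]).sum() for n in M)
def costi(p,n): return np.abs(render(K[n],p,B)-M[n]).sum()
from scipy.optimize import minimize
best=None
for x0 in ([455,-205,0.05],[470,-205,0.0]):
    for n in ["both","top","side"]:
        f=cost if n=="both" else (lambda p:costi(p,n))
        o=minimize(f,x0,method="Nelder-Mead",options=dict(initial_simplex=np.array(x0)+np.array([[0,0,0],[15,0,0],[0,15,0],[0,0,.15]])))
        print(n,o.x,o.fun,"hook px",proj(kt,frame(*o.x,[105,0,30])),proj(ks,frame(*o.x,[105,0,30])))
# cabinet
T=[((-120,120,10),(285.5,195.5)),((-120,-120,10),(352.75,184.5)),((104,103,336),(268,102.75)),((104,-103,336),(340,90.75)),((0,-103,336),(346.25,125.75)),((0,103,336),(274.5,137.5))]
S=[((-120,120,10),(301,230.5)),((-120,-120,10),(366,257.5))]
def res(p):
    a=[proj(kt,frame(*p,P))[0]-u for P,u in T]+[proj(ks,frame(*p,P))[0]-u for P,u in S]
    return np.ravel(a)
o=least_squares(res,[700,40,0.15]); print("cab",o.x); print(res(o.x).reshape(-1,2).round(1))
E
```

```text
top 347 388.0835734870317
side 760 350.2631578947368
both [ 4.81794332e+02 -2.02607807e+02  4.29644998e-02] 261.71764705882356 hook px [[384.42728647 189.39800127]] [[384.73945985 273.35874292]]
top [ 4.80829987e+02 -2.04792563e+02  2.82264937e-02] 73.0 hook px [[385.5286479 189.6399221]] [[385.60531235 274.13675723]]
side [ 4.86037639e+02 -1.98799201e+02  6.62659917e-02] 155.45098039215685 hook px [[382.55688335 188.24547473]] [[383.86557852 271.65072328]]
both [ 4.82984700e+02 -2.02464491e+02  4.51878888e-02] 262.03921568627453 hook px [[384.30522059 189.05900116]] [[384.89138242 273.10513404]]
top [ 4.80357070e+02 -2.04535559e+02  3.56619856e-02] 67.61960784313725 hook px [[385.23002893 189.78970096]] [[385.19906909 274.04160913]]
side [ 4.84743331e+02 -1.98953519e+02  7.45407045e-02] 153.57647058823528 hook px [[382.36187523 188.64109308]] [[383.36685419 271.74801862]]
cab [7.11926996e+02 4.21191014e+01 1.64386239e-01]
[[ 0.5  0.3]
 [ 1.2 -1.2]
 [ 0.4 -0.3]
 [-0.2 -1.3]
 [ 0.5 -1.3]
 [ 0.1  0.1]
 [-1.1  0.9]
 [-3.5  1. ]]
```

```bash
cat >> h.py <<'E'
def row(tp,yaw_x=None,verbose=True):
    """world target TCP -> (turn deg, shift cm in tool axes) with yaw_x = heading of tool x, tool down"""
    r=load(); s=r.get_state(); A=R.from_rotvec(s["ee_rot"]); p=np.array(s["ee_pos"])
    d=A.inv().apply(np.array(tp)-p)/10
    out=[d]
    t=None
    if yaw_x is not None:
        c,q=np.cos(yaw_x),np.sin(yaw_x)
        B=R.from_matrix(np.array([[c,q,0],[q,-c,0],[0,0,-1]]).T)
        t=(A.inv()*B).as_rotvec(degrees=True)
    print("pos",p.round(1),"shift cm",d.round(3),"turn",None if t is None else t.round(2),"t",round(s["time"],2),"F",np.round(s["wrist_force"],2),"w",round(s["gripper_width"],3),"j",np.round(s["qpos"],2))
E
python3 - <<'E'
from h import *
r=load();s=r.get_state(); print(R.from_rotvec(s["ee_rot"]).as_matrix().round(3))
row([470,-204,150],0.035); row([470,-204,150],0.035-np.pi)
E
```

```text
[[-0.925  0.379 -0.   ]
 [ 0.379  0.925 -0.   ]
 [ 0.    -0.    -1.   ]]
pos [199.  485.8 231.3] shift cm [-51.229 -53.554   8.13 ] turn [ -0.     0.   155.71] t 1.3 F [-0.5  -0.7   0.93] w 1.003 j [ 1.18  0.26 -0.14  1.17  0.    1.57]
pos [199.  485.8 231.3] shift cm [-51.229 -53.554   8.13 ] turn [ -0.    -0.   -24.29] t 1.3 F [-0.5  -0.7   0.93] w 1.003 j [ 1.18  0.26 -0.14  1.17  0.    1.57]
```

```bash
python3 -m creep '[[0,0,0,-3.4,-3.55,0,8.54],[0,0,0,-3.4,-3.55,0,8.54],[0,0,-6,-3.4,-3.55,0,8.54]]'; python3 - <<'E'
from h import *
row([470,-204,150],0.035-np.pi)
E
```

```text
time: 1.6
ee_pos: [254.0, 351.7, 230.3]
ee_rot: [0.426, 3.112, 0.007]
wrist_force: [1.0, 0.1, 0.9]
gripper_width: 1.001
pos [254.  351.7 230.3] shift cm [-35.732 -47.755   7.836] turn [  0.24   0.06 -17.59] t 1.6 F [0.97 0.14 0.87] w 1.001 j [ 0.94  0.1  -0.34  1.12  0.    1.22]
```

```bash
python3 -m creep '[[0,0,-6,-3,-4,0,8.54],[0,0,-6,-2.8,-4.1,0,8.54],[0,0,-5,-2.4,-4.3,0.3,8.54],[0,0,0,-2.1,-4.5,0.3,8.54],[0,0,0,-2.1,-4.5,0.3,8.54],[0,0,0,-2.1,-4.5,0.3,8.54],[0,0,0,-2.1,-4.5,0.3,8.54],[0,0,0,-2.1,-4.5,0.3,8.54],[0,0,0,-2.1,-4.5,0.3,8.54],[0,0,0,-2.1,-4.5,0.3,8.54]]'; python3 - <<'E'
from h import *
row([470,-204,150],0.035-np.pi)
E
```

```text
time: 2.6
ee_pos: [472.6, -96.6, 208.2]
ee_rot: [-0.061, 3.128, 0.012]
wrist_force: [1.5, 0.2, 0.7]
gripper_width: 0.999
pos [472.6 -96.6 208.2] shift cm [  0.753 -10.763   5.726] turn [0.43 0.77 0.21] t 2.6 F [1.49 0.17 0.73] w 0.999 j [-0.21  0.19 -0.29  1.08  0.01 -0.25]
```

```bash
python3 -m creep '[[0,0,0,0.6,-4,0.5,8.54],[0,0.4,0,0,-4,0.5,8.54],[0,0.3,0,0,-2,0.3,8.54],[0,0,0,0,0,0,8.54]]'; python3 - <<'E'
from h import *
r=load()
row([470,-204,150],0.035-np.pi)
k=r.calibration("wrist"); im=r.camera("wrist"); cv2.imwrite("pics/w1.png",im[:,:,::-1]); np.save("w1k.npy",k,allow_pickle=True)
import pickle; pickle.dump(k,open("w1.pkl","wb"))
print([(d["location"],d["confidence"]) for d in r.boxes_of("wrist","pole")])
a=im[:,:,::-1].copy()
for p,c in (((481,-203.5,0.035),(255,0,0)),):
    for q in proj(k,frame(*p,np.r_[box(-120,40,-12,12,0,40),[[105,0,30],[105,0,15]]]),True): cv2.circle(a,tuple(int(v) for v in q.round()),2,c,-1)
cv2.imwrite("pics/w1o.png",a)
E
```

```text
time: 3.0
ee_pos: [474.1, -207.5, 193.4]
ee_rot: [-0.049, 3.137, 0.008]
wrist_force: [-0.3, 0.5, -0.0]
gripper_width: 0.997
pos [ 474.1 -207.5  193.4] shift cm [0.417 0.338 4.341] turn [ 0.28  0.27 -0.23] t 3.0 F [-0.26  0.54 -0.02] w 0.997 j [-0.42  0.26 -0.23  1.07  0.01 -0.45]
[([444.2, -202.8, 43.2], 0.88), ([436.3, -367.1, 36.6], 0.59)]
```

View pics/w1o.png

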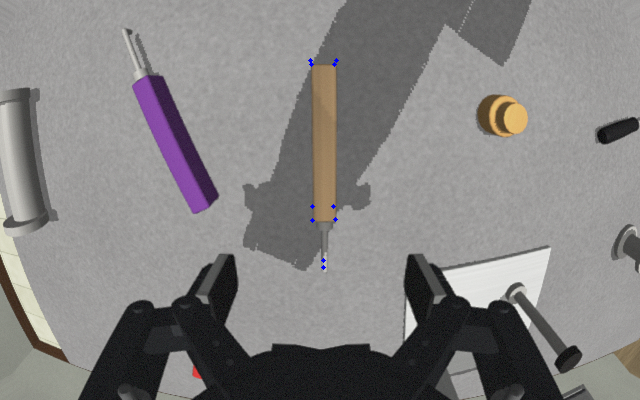

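View pics/w1.png

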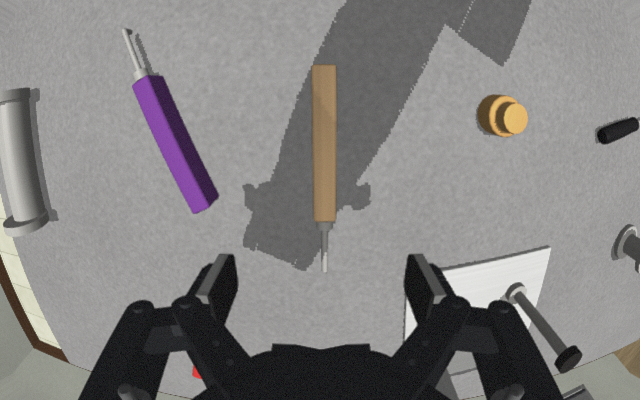

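```bash
python3 - <<'E'
from h import *
import pickle
from scipy.optimize import minimize
k=pickle.load(open("w1.pkl","rb")); a=cv2.imread("pics/w1.png")
hsv=cv2.cvtColor(a,cv2.COLOR_BGR2HSV); q=np.zeros((400,640),np.uint8); q[55:230,300:350]=1
M=((hsv[...,0]>8)&(hsv[...,0]<25)&(hsv[...,1]>70)).astype(np.uint8)*q
B=box(-120,40,-12,12,0,40)
E=np.array([[x,y,z] for x in np.linspace(-120,40,9) for y in(-12,12) for z in(0,40)])
def cost(p):
    pts=proj(k,frame(*p,E),True); m=np.zeros((1600,2560),np.uint8)
    cv2.fillConvexPoly(m,cv2.convexHull(((pts+.5)*4).astype(np.float32)).astype(np.int32),255)
    return np.abs(cv2.resize(m,(640,400),interpolation=cv2.INTER_AREA)/255.-M).sum()
x0=np.array([481,-203.5,.035])
o=minimize(cost,x0,method="Nelder-Mead",options=dict(initial_simplex=x0+np.array([[0,0,0],[10,0,0],[0,10,0],[0,0,.1]])))
print(M.sum(),o.x,o.fun,proj(k,frame(*o.x,[[105,0,30],[108,0,33],[105,0,15]]),True))
x,y,w=o.x
row(frame(x,y,w,[0,0,150])[0],w-np.pi)
cv2.imwrite("pics/w1c.png",cv2.resize(a[50:290,260:400],None,fx=2.4,fy=2.4))
E
```

```text
3710 [ 4.84183379e+02 -2.02105070e+02  3.86043223e-02] 250.31372549019605 [[324.40733589 269.42198987]
 [324.45262484 272.95851535]
 [324.20243377 262.7102475 ]]
pos [ 473.8 -205.1  193.8] shift cm [-1.026  0.233  4.389] turn [ 0.35  0.28 -0.28] t 3.1 F [-0.63 -0.03  0.02] w 1.001 j [-0.41  0.26 -0.23  1.07  0.01 -0.45]
```

View pics/w1c.png

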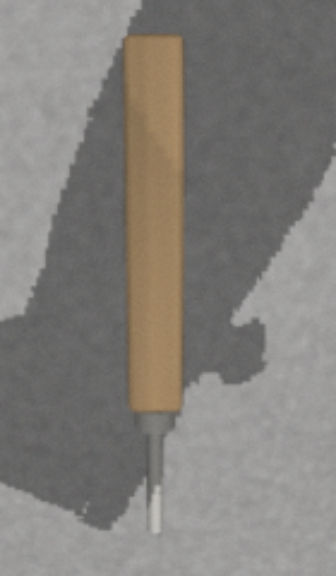

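```bash
python3 -m creep '[[0.3,0.3,-0.2,-1,0.15,4.5,8.54],[0,0,0,-0.8,0.15,4.5,8.54],[0,0,0,0,0,4,8.54],[0,0,0,0,0,0,8.54]]'; python3 - <<'E'
from h import *
row(frame(483.7,-202.4,0.038,[10,0,6])[0],.038-np.pi)
E
```

```text
time: 3.5
ee_pos: [495.8, -196.6, 64.8]
ee_rot: [-0.068, 3.133, -0.001]
wrist_force: [-1.6, 1.0, 0.6]
gripper_width: 1.0
pos [ 495.8 -196.6   64.8] shift cm [ 0.284 -0.531  5.876] turn [-0.05  0.47  0.31] t 3.5 F [-1.56  1.05  0.62] w 1.0 j [-0.38  0.4  -0.41  0.76  0.   -0.42]
```

```bash
python3 -m creep '[[0,0.4,0.3,0.25,-0.5,2.5,8.54],[0,0,0,0,0,2,8.54],[0,0,0,0,0,0.5,8.54],[0,0,0,0,0,0,8.54]]'; python3 - <<'E'
from h import *
row(frame(483.7,-202.4,0.038,[10,0,6])[0],.038-np.pi)
E
```

```text
time: 3.9
ee_pos: [497.5, -198.3, 20.2]
ee_rot: [-0.07, 3.134, -0.003]
wrist_force: [-0.2, -0.4, 0.4]
gripper_width: 0.999
pos [ 497.5 -198.3   20.2] shift cm [ 0.402 -0.349  1.422] turn [-0.12  0.4   0.39] t 3.9 F [-0.19 -0.41  0.43] w 0.999 j [-0.38  0.45 -0.46  0.65  0.   -0.42]
```

```bash
python3 -m creep '[[0,0.6,0.5,0.4,-0.5,1.5,8.54],[0,0,0,0,0,0.2,8.54],[0,0,0,0,0,0,8.54]]'; python3 - <<'E'
from h import *
row(frame(483.7,-202.4,0.038,[10,0,6])[0],.038-np.pi)
E
```

```text
time: 4.2
ee_pos: [496.7, -204.4, 6.3]
ee_rot: [-0.057, 3.139, -0.008]
wrist_force: [-0.6, 0.0, 0.4]
gripper_width: 1.001
pos [ 496.7 -204.4    6.3] shift cm [0.289 0.253 0.025] turn [-0.28  0.12 -0.09] t 4.2 F [-0.59  0.05  0.42] w 1.001 j [-0.39  0.47 -0.47  0.63 -0.   -0.42]
```

```bash
python3 -m creep '[[0,0,0,0,0.2,0,0],[0,0,0,0,0,0,0],[0,0,0,0,0,0,0],[0,0,0,0,0,0,0],[0,0,0,0,0,0,0],[0,0,0,0,0,0,0],[0,0,0,0,0,0,0],[0,0,0,0,0,0,0]]'; python3 -m creep '[[0,0,0,0,0,-1,0],[0,0,0,0,0,-3,0],[0,0,0,0,0,-4,0],[0,0,0,0,0,-4,0],[0,0,0,0,0,0,0]]'; python3 - <<'E'
from h import *
row(frame(483.7,-202.4,0.038,[10,0,6])[0],.038-np.pi)
r=load();im=r.camera("wrist"); cv2.imwrite("pics/w2.png",im[:,:,::-1])
im=r.camera("side"); cv2.imwrite("pics/s2.png",cv2.resize(im[150:350,280:440,::-1],None,fx=3,fy=3))
E
```

```text
time: 5.0
ee_pos: [497.6, -202.7, 7.7]
ee_rot: [-0.056, 3.137, -0.008]
wrist_force: [0.7, 0.2, 0.9]
gripper_width: 0.274
time: 5.5
ee_pos: [494.0, -201.0, 130.8]
ee_rot: [0.056, -3.138, 0.004]
wrist_force: [2.2, -0.7, -2.1]
gripper_width: 0.272
pos [ 494.  -201.   130.8] shift cm [ 0.    -0.074 12.482] turn [-0.13 -0.17 -0.12] t 5.5 F [ 2.16 -0.71 -2.08] w 0.272 j [-0.38  0.34 -0.3   0.93 -0.   -0.42]
```

View pics/w2.png

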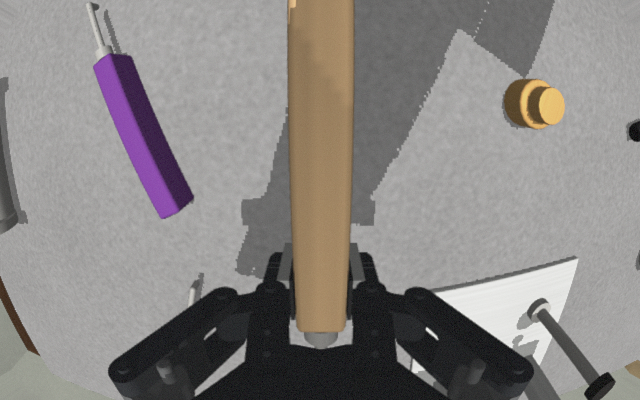

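View pics/s2.png

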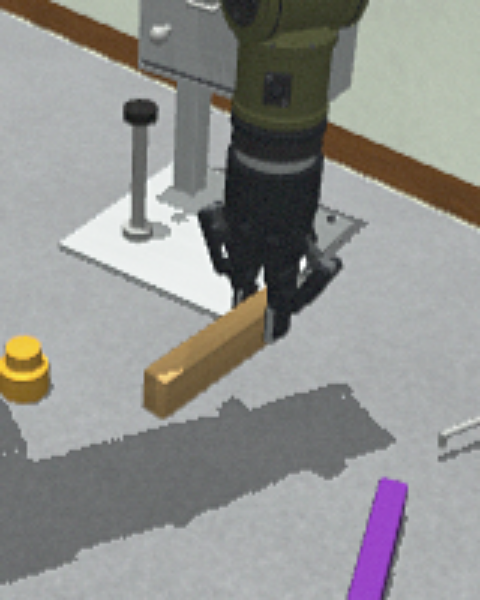

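```bash
python3 - <<'E'
from h import *
r=load(); kt=r.calibration("top");ks=r.calibration("side")
p=(711.9,42.1,.164)
def ov(im,k,x0,y0,f,w,h,th,name):
    a=cv2.resize(cv2.imread(im)[y0:y0+h,x0:x0+w],None,fx=f,fy=f,interpolation=cv2.INTER_CUBIC)
    def L(Ps,c,closed=False):
        q=proj(k,frame(*p,Ps)); q=((q+.5-[x0,y0])*f).round().astype(int)
        cv2.polylines(a,[q.reshape(-1,1,2)],closed,c,1,cv2.LINE_AA)
    L([(-120,-120,10),(-120,120,10),(120,120,10),(120,-120,10)],(0,0,255),True)
    L([(0,-103,336),(0,103,336),(105,103,336),(105,-103,336)],(0,0,255),True)
    L([(0,-103,336),(0,-103,183),(0,103,183),(0,103,336)],(0,0,255))
    H=lambda *P:[hatchpt(th,q) for q in P]
    L(H((-4,-93,0),(-4,93,0),(-4,93,130),(-4,-93,130)),(0,255,0),True)
    L(H((-4,-14,105),(-34,-14,105),(-34,14,105),(-4,14,105)),(255,0,0))
    L(H((-4,60,50),(-32,60,50)),(255,0,255))
    cv2.imwrite(name,a)
ov("pics/top0.png",kt,230,50,4,150,150,0.06,"pics/ot.png")
ov("pics/side0.png",ks,290,100,4,130,150,0.06,"pics/os.png")
E
```

```text
(no output)
```

View pics/ot.png

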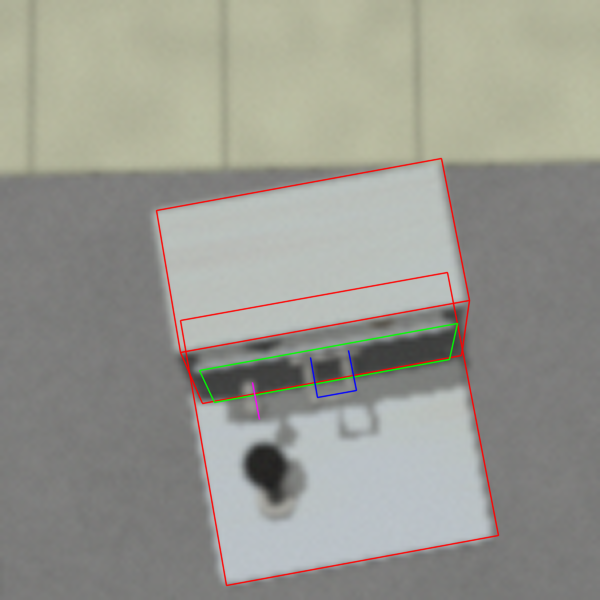

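View pics/os.png

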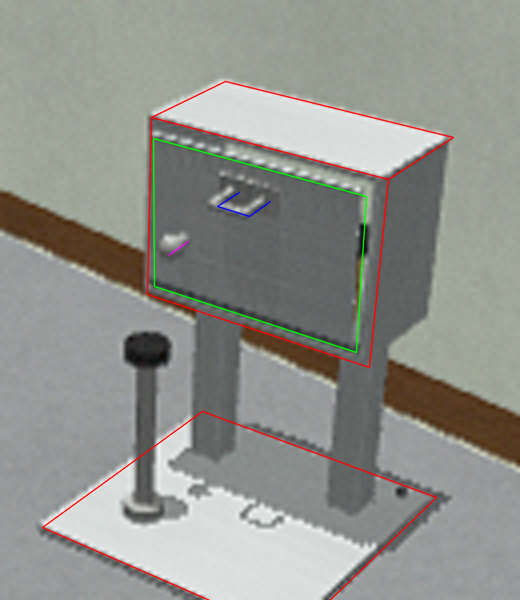

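```bash
python3 - <<'E'
import cv2
a=cv2.imread("pics/side0.png"); cv2.imwrite("pics/z1.png",cv2.resize(a[125:195,322:392],None,fx=8,fy=8,interpolation=0))
a=cv2.imread("pics/top0.png"); cv2.imwrite("pics/z2.png",cv2.resize(a[120:180,270:350],None,fx=8,fy=8,interpolation=0))
E
```

```text
(no output)
```

View pics/z1.png

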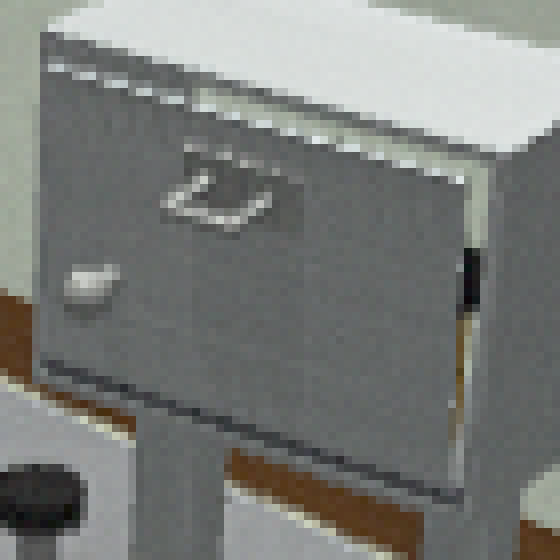

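View pics/z2.png

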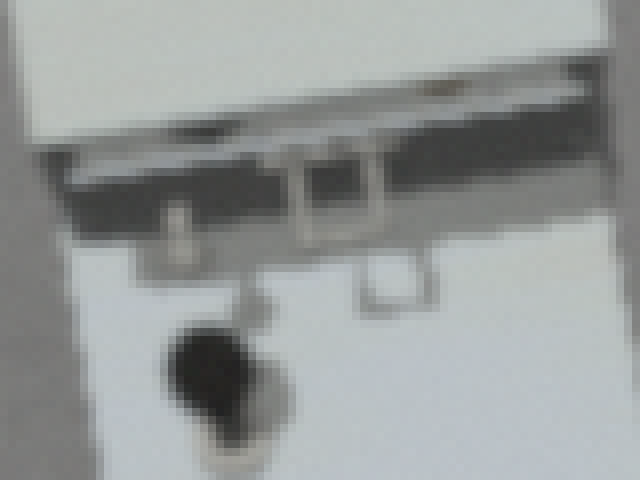

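```bash
cat > fit.py <<'E'
from h import *
r=load(); kt=r.calibration("top");ks=r.calibration("side")
z=lambda x,y,o:(o[0]+x/8-.5,o[1]+y/8-.5); q=lambda x,y,o:(o[0]+x/4-.5,o[1]+y/4-.5)
so=(322,125);to=(270,120); t4=(230,50); s4=(290,100)
# frame C cabinet / H hatch ; cam ; point ; px
O=[("C","t",(-120,120,10),q(223,582,t4)),("C","t",(-120,-120,10),q(491,538,t4)),("C","t",(105,103,336),q(153,211,t4)),("C","t",(105,-103,336),q(440,163,t4)),
("C","t",(0,-103,336),q(465,303,t4)),("C","t",(0,103,336),q(178,350,t4)),
("H","t",(-4,93,130),z(75,183,to)),("H","t",(-4,-93,130),z(587,92,to)),("H","t",(-34,14,105),z(302,237,to)),("H","t",(-34,-14,105),z(378,228,to)),("H","t",(-22,60,50),z(186,248,to)),
("C","s",(0,103,336),z(45,32,so)),("C","s",(0,-103,336),z(500,155,so)),("C","s",(-120,120,10),q(42,525,s4)),
("H","s",(-4,93,130),z(46,68,so)),("H","s",(-4,-93,130),z(466,182,so)),("H","s",(-34,14,105),z(170,208,so)),("H","s",(-34,-14,105),z(233,225,so)),("H","s",(-22,60,50),z(88,288,so)),("C","s",(105,103,336),q(226,83,s4)),("C","s",(105,-103,336),q(449,140,s4)),
("B","t",None,z(210,367,to)),("B","s",None,z(42,482,so))]
def res(v,full=False):
    x,y,w,th=v[:4]; b={"t":v[4:6],"s":v[6:8]}; out=[]
    for f,c,P,u in O:
        if f=="B": W=v[8:11][None]
        else: W=frame(x,y,w,P if f=="C" else hatchpt(th,P))
        out.append(proj(kt if c=="t" else ks,W)[0]+b[c]-u)
    out=np.array(out)
    return out if full else np.r_[out.ravel(),np.array(v[4:8])/0.7]
o=least_squares(res,[710,42,.164,.05,0,0,0,0,640,90,175],loss="soft_l1",x_scale=[10,10,.1,.1,1,1,1,1,10,10,10])
v=o.x; J=o.jac; C=np.linalg.inv(J.T@J)*0.3
print("cab",v[:4].round(3),"bias",v[4:8].round(2),"bumper",v[8:].round(1)); print("sd",np.sqrt(np.diag(C)).round(3))
for a,b in zip(O,res(v,True)): print(a[0],a[1],a[2],b.round(2))
e=frame(*v[:3],hatchpt(v[3],(-34,0,105)))[0]; print("eye",e)
c,s=np.cos(v[2]),np.sin(v[2]); d=v[8:10]-v[:2]; print("bumper in cab",c*d[0]+s*d[1],-s*d[0]+c*d[1])
np.save("fit.npy",v)
E
python3 fit.py
```

```text
cab [7.11194e+02 4.52450e+01 1.47000e-01 5.80000e-02] bias [ 0.13  0.09  0.09 -0.17] bumper [647.9  95.6 174.2]
sd [1.183 1.027 0.004 0.008 0.332 0.335 0.294 0.221 2.028 1.899 2.522]
C t (-120, 120, 10) [-0.67  0.6 ]
C t (-120, -120, 10) [0.5  0.27]
C t (105, 103, 336) [ 0.17 -0.49]
C t (105, -103, 336) [ 0.05 -0.33]
C t (0, -103, 336) [0.11 0.14]
C t (0, 103, 336) [-0.48  0.37]
H t (-4, 93, 130) [-0.79 -0.62]
H t (-4, -93, 130) [0.03 0.01]
H t (-34, 14, 105) [ 0.37 -0.03]
H t (-34, -14, 105) [ 0.46 -0.49]
H t (-22, 60, 50) [-0.33  0.43]
C s (0, 103, 336) [-0.29 -0.4 ]
C s (0, -103, 336) [1.16 0.19]
C s (-120, 120, 10) [-0.85 -0.35]
H s (-4, 93, 130) [-0.09  0.36]
H s (-4, -93, 130) [-0.02  0.91]
H s (-34, 14, 105) [0.02 0.06]
H s (-34, -14, 105) [0.02 0.3 ]
H s (-22, 60, 50) [0.1  0.96]
C s (105, 103, 336) [-0.32 -0.78]
C s (105, -103, 336) [ 0.43 -0.74]
B t None [ 0.09 -0.1 ]
B s None [-0.14  0.01]
eye [671.59977139  39.38021744 297.85373693]
bumper in cab -55.21386278074774 59.07905227773131
```

```bash
cat >> h.py <<'E'
HOOK=np.array([91.,0,22.3])
def tgt(th_eye,ph,yaw=None,fit=None):
    """TCP so that hook sits at hatch-frame point ph with hatch angle th_eye, pole level along cabinet x"""
    v=np.load("fit.npy"); yaw=v[2] if yaw is None else yaw
    hk=frame(*v[:3],hatchpt(th_eye,ph))[0]
    c,s=np.cos(yaw),np.sin(yaw)
    return hk-np.array([c*HOOK[0],s*HOOK[0],HOOK[2]])
E
python3 - <<'E'
from h import *
t=tgt(.058,(-21,0,112.5)); print(t)
row(t+[0,0,25],.147-np.pi)
row(t+[-50*np.cos(.147),-50*np.sin(.147),25],.147-np.pi)
E
```

```text
[593.98689106  27.88404365 283.79351082]
pos [ 491.  -199.8  126.3] shift cm [-10.923  22.4   -18.338] turn [ 0.08 -0.56 -6.37] t 5.6 F [-0.55  0.06 -3.92] w 0.268 j [-0.38  0.34 -0.31  0.93 -0.   -0.42]
pos [ 491.  -199.8  126.3] shift cm [ -5.954  21.845 -18.289] turn [ 0.08 -0.56 -6.37] t 5.6 F [-0.55  0.06 -3.92] w 0.268 j [-0.38  0.34 -0.31  0.93 -0.   -0.42]
```

```bash
python3 -m creep '[[0,0,-2,-0.8,1.5,-3,0],[0,0,-2,-1,3,-3.5,0],[0,0,-2,-1,3,-3.5,0],[0,0,0,-1,3,-3.5,0],[0,0,0,-1,3,-3,0],[0,0,0,-1,3,-2,0],[0,0,0,-0.5,2.5,-0.5,0],[0,0,0,0,1,0,0],[0,0,0,0,0,0,0],[0,0,0,0,0,0,0]]'; python3 - <<'E'
from h import *
t=tgt(.058,(-21,0,112.5))
row(t+[-50*np.cos(.147),-50*np.sin(.147),25],.147-np.pi)
E
```

```text
time: 6.6
ee_pos: [524.1, 13.5, 303.1]
ee_rot: [0.219, -3.086, -0.015]
wrist_force: [0.4, 0.2, -1.9]
gripper_width: 0.272
pos [524.1  13.5 303.1] shift cm [-2.089  0.424 -0.659] turn [ 0.76 -2.68 -0.3 ] t 6.6 F [ 0.43  0.18 -1.92] w 0.272 j [ 0.02  0.28  0.07  1.41  0.01 -0.12]
```

```bash
python3 -m creep '[[0.8,-2.6,-0.3,-1.5,0.4,-0.7,0],[0,-0.5,0,-0.5,0,-0.3,0],[0,0,0,0,0,0,0],[0,0,0,0,0,0,0],[0,0,0,0,0,0,0]]'; python3 - <<'E'
from h import *
r=load()
t=tgt(.058,(-21,0,112.5))
row(t+[-50*np.cos(.147),-50*np.sin(.147),25],.147-np.pi)
for n in("side","top"):
    im=r.camera(n); cv2.imwrite(f"pics/{n}3.png",im[:,:,::-1])
a=cv2.imread("pics/side3.png"); cv2.imwrite("pics/z3.png",cv2.resize(a[95:195,292:392],None,fx=6,fy=6,interpolation=0))
a=cv2.imread("pics/top3.png"); cv2.imwrite("pics/z4.png",cv2.resize(a[100:200,260:360],None,fx=6,fy=6,interpolation=0))
E
```

```text
time: 7.1
ee_pos: [540.6, 14.9, 307.5]
ee_rot: [0.22, -3.13, 0.004]
wrist_force: [1.0, -0.6, -3.3]
gripper_width: 0.274
pos [540.6  14.9 307.5] shift cm [-0.468  0.506 -0.135] turn [-0.12 -0.25 -0.37] t 7.1 F [ 0.95 -0.62 -3.28] w 0.274 j [ 0.03  0.27  0.08  1.38 -0.   -0.11]
```

View pics/z3.png

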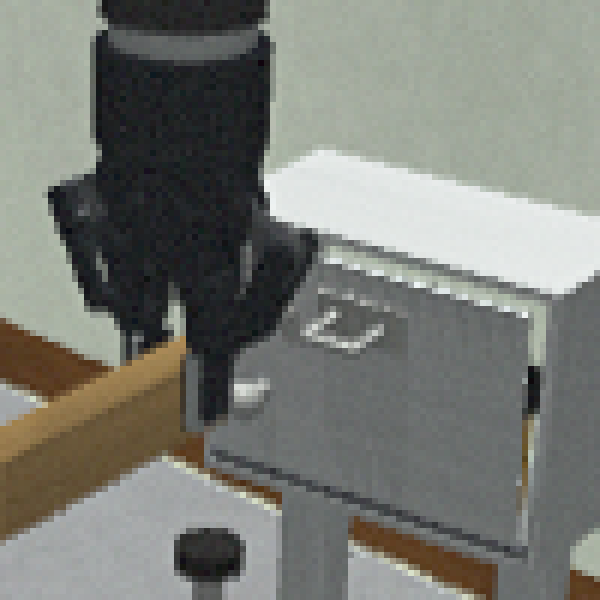

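View pics/z4.png

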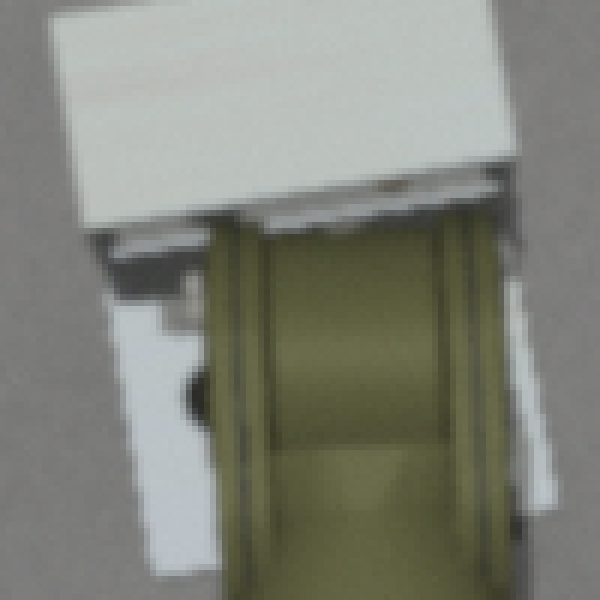

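```bash
python3 - <<'E'
from h import *
r=load();ks=r.calibration("side");kt=r.calibration("top")
s=r.get_state();A=R.from_rotvec(s["ee_rot"]);p=s["ee_pos"]
for P in [(-91,0,-22.3),(-91,0,-7.3),(-26,12,-32),(-26,-12,-32),(134,-12,-32),(134,12,-32),(134,-12,8)]:
    W=p+A.apply(P); u=proj(ks,W)[0]; print(P,W.round(1),u.round(1),((u+.5-[292,95])*6).round())
E
```

```text
(-91, 0, -22.3) [630.9  28.  329.5] [340.5 146.7] [294. 313.]
(-91, 0, -7.3) [630.8  27.9 314.5] [340.2 151.6] [292. 342.]
(-26, 12, -32) [564.9  30.8 339.5] [323.4 149.3] [191. 329.]
(-26, -12, -32) [568.3   7.  339.5] [330.5 151.5] [234. 342.]
(134, -12, -32) [409.8 -15.5 340.1] [291.9 171.5] [  2. 462.]
(134, 12, -32) [406.5   8.3 340.1] [284.5 168.8] [-42. 446.]
(134, -12, 8) [409.7 -15.6 300.1] [292.1 186. ] [  4. 549.]
```

```bash
python3 -m creep '[[0,-0.2,-0.4,-1.5,0.3,-0.1,0],[0,0,0,-2,0.2,0,0],[0,0,0,-1,0,0,0],[0,0,0,-0.5,0,0,0],[0,0,0,0,0,0,0],[0,0,0,0,0,0,0]]'; python3 - <<'E'
from h import *
r=load()
t=tgt(.058,(-21,0,112.5))
row(t+[0,0,25],.147-np.pi)
im=r.camera("side"); cv2.imwrite("pics/side4.png",im[:,:,::-1])
ks=r.calibration("side")
s=r.get_state();A=R.from_rotvec(s["ee_rot"]);p=s["ee_pos"]
for P in [(-91,0,-22.3),(-91,0,-7.3)]:
    W=p+A.apply(P); u=proj(ks,W)[0]; print(W,((u+.5-[312,105])*8).round())
cv2.imwrite("pics/z5.png",cv2.resize(im[105:180,312:387,::-1],None,fx=8,fy=8,interpolation=0))
E
```

```text
time: 7.8
ee_pos: [589.1, 26.6, 308.0]
ee_rot: [0.23, -3.129, 0.004]
wrist_force: [-0.4, 0.6, -2.5]
gripper_width: 0.275
pos [589.1  26.6 308. ] shift cm [-0.5    0.06  -0.079] turn [-0.12 -0.25 -0.01] t 7.8 F [-0.43  0.59 -2.55] w 0.275 j [ 0.05  0.36  0.21  1.42 -0.   -0.1 ]
[679.12279829  39.92092635 329.96042858] [297. 292.]
[679.06467976  39.88215358 314.96059128] [295. 331.]
```

View pics/z5.png

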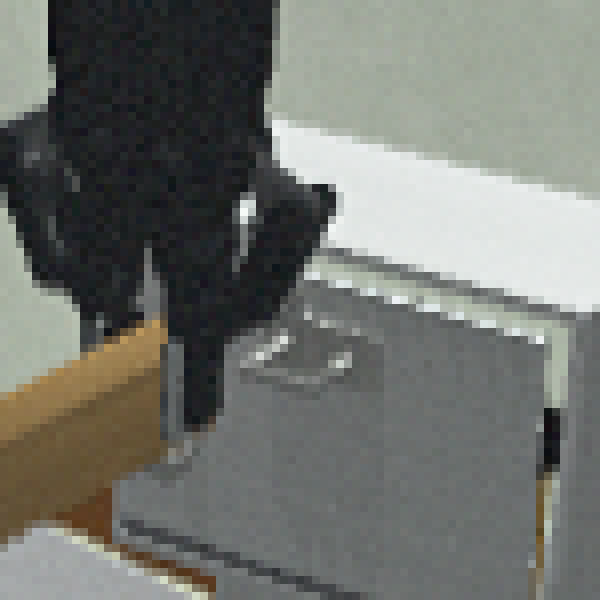

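```bash
python3 - <<'E'
import cv2,numpy as np
a=cv2.imread("pics/side4.png")[130:165,335:365].astype(float)
a=np.clip((a-40)*1.5,0,255).astype(np.uint8)
cv2.imwrite("pics/z6.png",cv2.resize(a,None,fx=17,fy=17,interpolation=2))
E
```

```text
(no output)
```

View pics/z6.png

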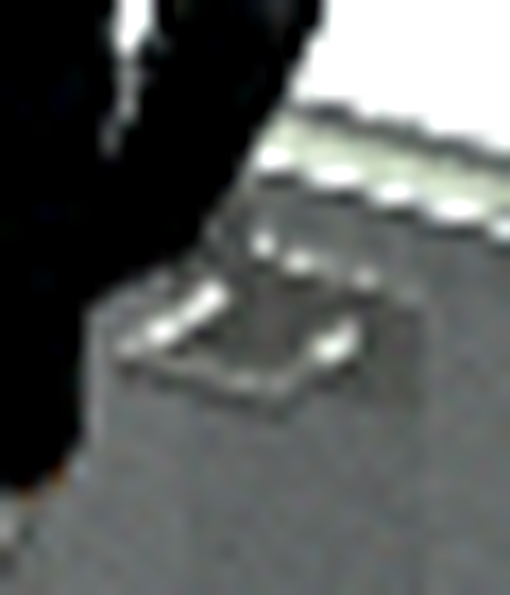

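```bash
python3 -m creep '[[0,-0.3,0,-0.6,0.1,0,0],[0,0,0,0,0,0.6,0],[0,0,0,0,0,0.6,0],[0,0,0,0,0,0,0],[0,0,0,0,0,0,0]]'; python3 - <<'E'
from h import *
row(tgt(.058,(-21,0,112.5)),.147-np.pi)
E
```

```text
time: 8.35
ee_pos: [593.7, 28.2, 295.2]
ee_rot: [-0.23, 3.132, -0.003]
wrist_force: [0.4, -0.1, -2.5]
gripper_width: 0.271
pos [593.7  28.2 295.2] shift cm [-0.027 -0.036  1.139] turn [-0.11  0.03 -0.02] t 8.35 F [ 0.4  -0.14 -2.47] w 0.271 j [ 0.05  0.37  0.18  1.39 -0.   -0.1 ]
```

```bash
python3 -m creep '[[0,0,0,0,0,0.5,0],[0,0,0,0,0,0.4,0],[0,0,0,0,0,0,0],[0,0,0,0,0,0,0]]'; python3 - <<'E'
from h import *
r=load()
row(tgt(.058,(-21,0,112.5)),.147-np.pi)
im=r.camera("side"); cv2.imwrite("pics/side7.png",im[:,:,::-1])
a=np.clip((im[130:165,330:365,::-1].astype(float)-40)*1.5,0,255).astype(np.uint8)
cv2.imwrite("pics/z7.png",cv2.resize(a,None,fx=16,fy=16,interpolation=2))
s=r.get_state();A=R.from_rotvec(s["ee_rot"]);p=s["ee_pos"]
for P in [(-91,0,-22.3),(-91,0,-7.3),(-60,0,-22.3)]:
    W=p+A.apply(P); u=proj(r.calibration("side"),W)[0]; print(W,((u+.5-[330,130])*16).round())
E
```

```text
time: 8.75
ee_pos: [593.4, 28.2, 285.3]
ee_rot: [-0.23, 3.133, -0.003]
wrist_force: [0.4, -0.6, -2.5]
gripper_width: 0.272
pos [593.4  28.2 285.3] shift cm [-0.053 -0.038  0.152] turn [-0.11  0.01 -0.02] t 8.75 F [ 0.43 -0.57 -2.47] w 0.272 j [ 0.05  0.37  0.16  1.36 -0.   -0.1 ]
[683.39813621  41.50654619 307.59331728] [310. 289.]
[683.40437675  41.47827675 292.59334521] [306. 364.]
[652.73049461  36.97932405 307.58909057] [216. 341.]
```

View pics/z7.png

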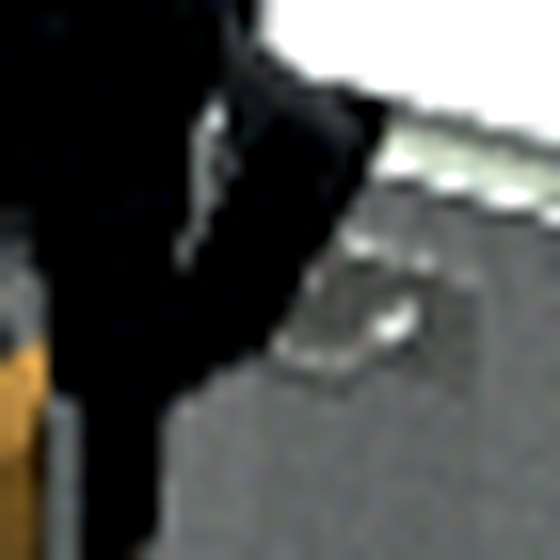

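```bash
python3 -m creep '[[0,0,0,0,0,0.2,0],[0,0,0,0,0,0,0]]';python3 -m creep '[[0,0,0,0,0,0.15,0],[0,0,0,0,0,0,0]]'; python3 - <<'E'
from h import *
row(tgt(.058,(-21,0,112.5)),.147-np.pi)
E
```

```text
time: 9.0
ee_pos: [593.6, 28.2, 283.4]
ee_rot: [-0.23, 3.132, -0.003]
wrist_force: [-0.7, -0.2, -2.7]
gripper_width: 0.272
time: 9.2
ee_pos: [593.7, 28.2, 281.9]
ee_rot: [-0.23, 3.132, -0.003]
wrist_force: [1.7, -0.3, -3.1]
gripper_width: 0.27
pos [593.7  28.2 281.9] shift cm [-0.024 -0.035 -0.192] turn [-0.11  0.06 -0.03] t 9.2 F [ 1.68 -0.27 -3.07] w 0.27 j [ 0.05  0.37  0.15  1.35 -0.   -0.1 ]
```

```bash
python3 -m creep '[[0,0,0,0.3,0,0,0],[0,0,0,0.2,0,0,0],[0,0,0,0,0,0,0]]';python3 -m creep '[[0,0,0,0.2,0,0,0],[0,0,0,0,0,0,0]]';python3 -m creep '[[0,0,0,0.2,0,0,0],[0,0,0,0,0,0,0]]';python3 -m creep '[[0,0,0,0.2,0,0,0],[0,0,0,0,0,0,0]]'
```

```text
time: 9.5
ee_pos: [589.2, 27.5, 282.1]
ee_rot: [-0.23, 3.13, -0.003]
wrist_force: [1.0, -0.1, -2.3]
gripper_width: 0.273
time: 9.7
ee_pos: [588.6, 27.4, 282.4]
ee_rot: [-0.23, 3.127, -0.002]
wrist_force: [0.5, 0.0, -2.9]
gripper_width: 0.271
time: 9.9
ee_pos: [587.6, 27.3, 282.5]
ee_rot: [-0.23, 3.125, -0.002]
wrist_force: [1.5, 0.7, -2.7]
gripper_width: 0.272
time: 10.1
ee_pos: [586.2, 27.1, 282.6]
ee_rot: [-0.23, 3.123, -0.002]
wrist_force: [1.3, 0.6, -3.0]
gripper_width: 0.27
```

```bash
python3 -m creep '[[0,-0.4,0,0.2,0,0.05,0],[0,0,0,0,0,0,0]]';python3 -m creep '[[0,0,0,0.2,0,0,0],[0,0,0,0,0,0,0]]';python3 -m creep '[[0,0,0,0.2,0,0,0],[0,0,0,0,0,0,0]]'; python3 -m creep '[[0,0,0,0.2,0,0,0],[0,0,0,0,0,0,0]]'; python3 - <<'E'
from h import *
row(tgt(.058,(-21,0,112.5)),.147-np.pi)
E
```

```text
time: 10.3
ee_pos: [584.6, 26.8, 281.9]
ee_rot: [-0.229, 3.115, -0.001]
wrist_force: [1.3, -0.0, -1.8]
gripper_width: 0.272
time: 10.5
ee_pos: [582.8, 26.5, 282.0]
ee_rot: [-0.229, 3.114, -0.001]
wrist_force: [3.4, 1.2, -2.9]
gripper_width: 0.271
time: 10.7
ee_pos: [581.1, 26.2, 282.0]
ee_rot: [-0.229, 3.113, -0.001]
wrist_force: [1.6, 0.9, -2.6]
gripper_width: 0.274
time: 10.9
ee_pos: [579.2, 26.0, 282.3]
ee_rot: [-0.229, 3.113, -0.001]
wrist_force: [2.8, -0.1, -1.4]
gripper_width: 0.275
pos [579.2  26.  282.3] shift cm [-1.496 -0.029 -0.121] turn [-0.12  1.18 -0.  ] t 10.9 F [ 2.76 -0.12 -1.44] w 0.275 j [ 0.04  0.33  0.09  1.31 -0.   -0.1 ]
```

```bash
python3 -m creep '[[0,0.8,0,0,0,0,0],[0,0.4,0,0,0,0,0],[0,0,0,0,0,0,0]]'; python3 - <<'E'
from h import *
r=load()
row(tgt(.058,(-21,0,112.5)),.147-np.pi)
im=r.camera("side"); cv2.imwrite("pics/side8.png",im[:,:,::-1])
a=np.clip((im[115:190,320:395,::-1].astype(float)-30)*1.4,0,255).astype(np.uint8)
cv2.imwrite("pics/z8.png",cv2.resize(a,None,fx=8,fy=8,interpolation=2))
s=[r.get_state()["wrist_force"]]
print(s)
E
```

```text
time: 11.2
ee_pos: [579.0, 25.9, 283.4]
ee_rot: [0.23, -3.132, 0.004]
wrist_force: [2.7, 0.7, -2.6]
gripper_width: 0.272
pos [579.   25.9 283.4] shift cm [-1.509 -0.025 -0.043] turn [-0.13 -0.07 -0.01] t 11.2 F [ 2.75  0.72 -2.63] w 0.272 j [ 0.05  0.34  0.12  1.34 -0.   -0.1 ]
[array([ 2.18976805,  0.16510813, -2.40468033])]
```

View pics/z8.png

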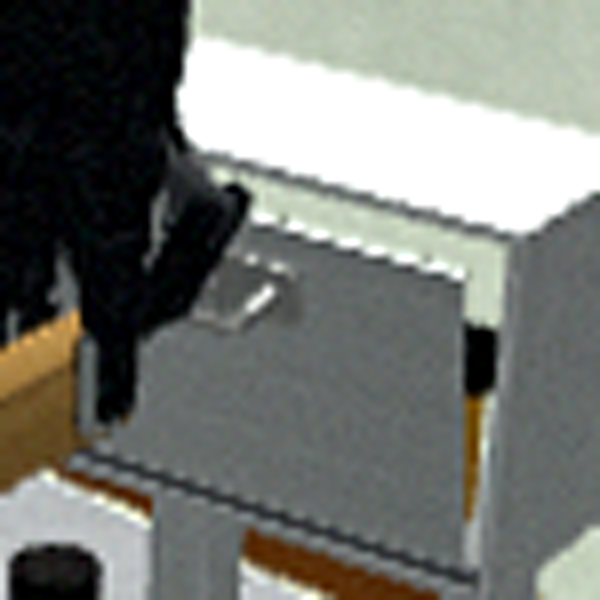

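```bash
cat >> h.py <<'E'
def cabstat():
    r=load(); s=r.get_state(); v=np.load("fit.npy"); A=R.from_rotvec(s["ee_rot"]); h=s["ee_pos"]+A.apply([-91,0,-22.3])
    c,q=np.cos(v[2]),np.sin(v[2]); d=h[:2]-v[:2]
    hc=np.array([c*d[0]+q*d[1],-q*d[0]+c*d[1],h[2]]); ex,ez=hc[0]-6.5,hc[2]-195-6.5
    th=np.linspace(0,1.5,1501); X=-34*np.cos(th)-105*np.sin(th); Z=105*np.cos(th)-34*np.sin(th)
    i=np.argmin((X-ex)**2+(Z-ez)**2)
    n=np.array([-np.sin(th[i])*105-34*np.cos(th[i]),0])
    m=A.as_matrix()
    f=s["wrist_force"]; print("t",round(s["time"],2),"hook cab",hc.round(1),"theta~",th[i],"bar offset(x,z)",np.round([ex-X[i],ez-Z[i]],1),"F cab",np.round([c*f[0]+q*f[1],-q*f[0]+c*f[1],f[2]],1),"M",np.round(s["moment"],2))
    row(s["ee_pos"],v[2]-np.pi)
E
python3 -c "from h import *;cabstat()"
python3 -m creep '[[0,0,0,0.3,0,0.3,0],[0,0,0,0.4,0,0.35,0],[0,0,0,0.4,0,0.35,0],[0,0,0,0,0,0,0]]'
python3 -c "from h import *;cabstat()"
python3 -m creep '[[0,0,0,0.4,0,0.4,0],[0,0,0,0.4,0,0.35,0],[0,0,0,0.4,0,0.3,0],[0,0,0,0,0,0,0]]'
python3 -c "from h import *;cabstat()"
```

```text
t 11.25 hook cab [-4.260e+01  3.000e-01  3.055e+02] theta~ 0.128 bar offset(x,z) [-2.   4.2] F cab [ 2.2 -0.2 -2.4] M [ 0.12 -0.68  0.04]
pos [579.   25.9 283.3] shift cm [0. 0. 0.] turn [-0.13 -0.06 -0.01] t 11.25 F [ 2.19  0.17 -2.4 ] w 0.272 j [ 0.05  0.34  0.11  1.34 -0.   -0.1 ]
time: 11.65
ee_pos: [568.2, 24.2, 273.2]
ee_rot: [-0.23, 3.131, -0.004]
wrist_force: [2.6, 0.4, -2.5]
gripper_width: 0.268
t 11.65 hook cab [-5.360e+01  2.000e-01  2.956e+02] theta~ 0.255 bar offset(x,z) [-0.7  1.1] F cab [ 2.7  0.  -2.5] M [ 0.07 -0.61 -0.04]
pos [568.2  24.2 273.2] shift cm [0. 0. 0.] turn [-0.15  0.09 -0.01] t 11.65 F [ 2.64  0.43 -2.51] w 0.268 j [ 0.04  0.32  0.06  1.31 -0.   -0.1 ]
time: 12.05
ee_pos: [554.9, 22.2, 261.4]
ee_rot: [-0.23, 3.132, -0.004]
wrist_force: [1.7, -0.0, -2.3]
gripper_width: 0.276
t 12.05 hook cab [-6.700e+01  1.000e-01  2.839e+02] theta~ 0.41500000000000004 bar offset(x,z) [-0.1 -0. ] F cab [ 1.7 -0.3 -2.3] M [ 0.11 -0.68 -0.01]
pos [554.9  22.2 261.4] shift cm [0. 0. 0.] turn [-0.15  0.08 -0.01] t 12.05 F [ 1.71 -0.02 -2.28] w 0.276 j [ 0.04  0.3  -0.    1.27 -0.   -0.11]
```

```bash
cat > look.py <<'E'
import sys
from h import *
r=load(); n=sys.argv[1]; th=float(sys.argv[2])
v=np.load("fit.npy"); im=r.camera("side")[:,:,::-1].copy(); ks=r.calibration("side")
x0,y0,f=310,110,6
a=cv2.resize(np.clip((im[y0:y0+95,x0:x0+105].astype(float)-30)*1.4,0,255).astype(np.uint8),None,fx=f,fy=f,interpolation=2)
b=a.copy()
def L(Ps,c,closed=False):
    q=((proj(ks,frame(*v[:3],Ps))+v[6:8]+.5-[x0,y0])*f).round().astype(int)
    cv2.polylines(b,[q.reshape(-1,1,2)],closed,c,1,cv2.LINE_AA)
H=lambda *P:[hatchpt(th,q) for q in P]
L(H((-4,-93,0),(-4,93,0),(-4,93,130),(-4,-93,130)),(0,255,0),True); L(H((0,-93,130),(0,93,130)),(0,255,0))
L(H((-4,-14,105),(-34,-14,105),(-34,14,105),(-4,14,105)),(255,0,0))
s=r.get_state(); A=R.from_rotvec(s["ee_rot"])
q=((proj(ks,s["ee_pos"]+A.apply([(-26,0,-22.3),(-91,0,-22.3),(-91,0,-7.3)]))+v[6:8]+.5-[x0,y0])*f).round().astype(int)
cv2.polylines(b,[q.reshape(-1,1,2)],False,(0,0,255),1,cv2.LINE_AA)
cv2.imwrite(f"pics/{n}a.png",a); cv2.imwrite(f"pics/{n}.png",b); cv2.imwrite(f"pics/{n}_raw.png",im)
E
python3 look.py L1 0.415
```

```text
(no output)
```

View pics/L1.png

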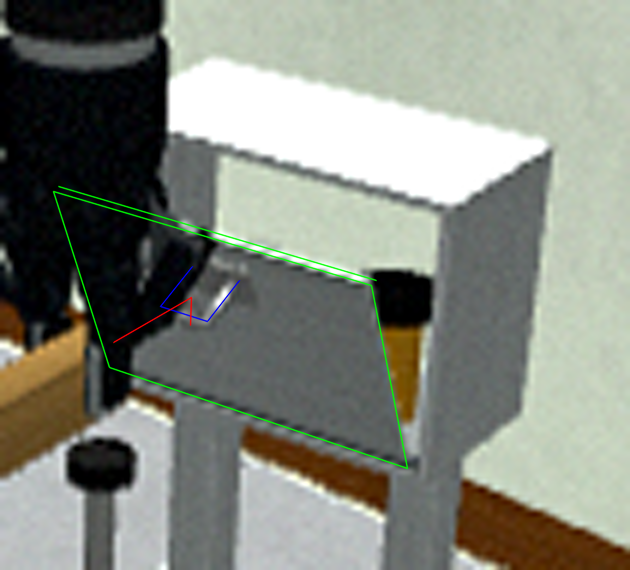

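```bash
python3 -m creep '[[0,0,0,0.33,0,0.33,0],[0,0,0,0.33,0,0.33,0],[0,0,0,0.36,0,0.4,0],[0,0,0,0.36,0,0.4,0],[0,0,0,0,0,0,0]]'
python3 -c "from h import *;cabstat()"
python3 -m creep '[[0,0,0,0.31,0,0.45,0],[0,0,0,0.31,0,0.45,0],[0,0,0,0.27,0,0.48,0],[0,0,0,0.27,0,0.48,0],[0,0,0,0,0,0,0]]'
python3 -c "from h import *;cabstat()"; python3 look.py L2 0.8
```

```text
time: 12.6
ee_pos: [541.0, 20.1, 246.0]
ee_rot: [-0.23, 3.13, -0.004]
wrist_force: [3.6, 0.8, -4.4]
gripper_width: 0.274
t 12.6 hook cab [-8.110e+01  1.000e-01  2.685e+02] theta~ 0.605 bar offset(x,z) [ 0.1 -0. ] F cab [ 3.7  0.3 -4.4] M [ 0.04 -0.67 -0.01]
pos [541.   20.1 246. ] shift cm [0. 0. 0.] turn [-0.15  0.17 -0.01] t 12.6 F [ 3.62  0.81 -4.36] w 0.274 j [ 0.04  0.28 -0.07  1.22 -0.   -0.11]
time: 13.1
ee_pos: [529.5, 18.3, 225.9]
ee_rot: [-0.23, 3.128, -0.004]
wrist_force: [4.7, 0.5, -2.8]
gripper_width: 0.272
t 13.1 hook cab [-92.8  -0.  248.6] theta~ 0.8150000000000001 bar offset(x,z) [ 0.4 -0.2] F cab [ 4.7 -0.2 -2.8] M [ 0.1  -0.93  0.03]
pos [529.5  18.3 225.9] shift cm [0. 0. 0.] turn [-0.16  0.28 -0.01] t 13.1 F [ 4.7  0.5 -2.8] w 0.272 j [ 0.04  0.27 -0.14  1.16 -0.   -0.11]
```

View pics/L2.png

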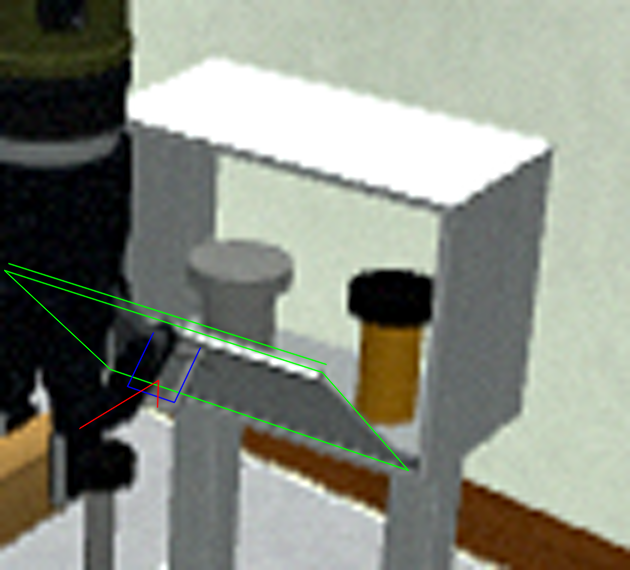

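```bash
python3 -m creep '[[0,0,0,0.2,0,0.42,0],[0,0.2,0,0.2,0,0.42,0],[0,0,0,0.18,0,0.5,0],[0,0,0,0.17,0,0.5,0],[0,0,0,0,0,0,0]]'
python3 -c "from h import *;cabstat()"
python3 -m creep '[[0,0.2,0,0.1,0,0.5,0],[0,0,0,0.1,0,0.5,0],[0,0,0,0.06,0,0.5,0],[0,0,0,0.05,0,0.5,0],[0,0,0,0,0,0,0]]'
python3 -c "from h import *;cabstat()"; python3 look.py L3 1.2
```

```text
time: 13.65
ee_pos: [523.0, 17.2, 206.5]
ee_rot: [-0.23, 3.129, -0.004]
wrist_force: [4.0, 0.5, -3.3]
gripper_width: 0.271
t 13.65 hook cab [-9.940e+01 -1.000e-01  2.292e+02] theta~ 1.002 bar offset(x,z) [ 0.9 -0.2] F cab [ 4.  -0.1 -3.3] M [ 0.16 -1.01 -0.05]
pos [523.   17.2 206.5] shift cm [0. 0. 0.] turn [-0.16  0.25 -0.  ] t 13.65 F [ 3.95  0.48 -3.33] w 0.271 j [ 0.03  0.27 -0.2   1.1  -0.   -0.11]
time: 14.15
ee_pos: [520.2, 16.8, 184.4]
ee_rot: [-0.231, 3.131, -0.004]
wrist_force: [4.2, 0.6, -1.7]
gripper_width: 0.273
t 14.15 hook cab [-1.021e+02 -1.000e-01  2.069e+02] theta~ 1.208 bar offset(x,z) [ 1.6 -0.1] F cab [ 4.2 -0.1 -1.7] M [ 0.14 -1.16 -0.02]
pos [520.2  16.8 184.4] shift cm [0. 0. 0.] turn [-0.16  0.13  0.  ] t 14.15 F [ 4.19  0.56 -1.73] w 0.273 j [ 0.03  0.28 -0.24  1.05 -0.   -0.11]
```

View pics/L3.png

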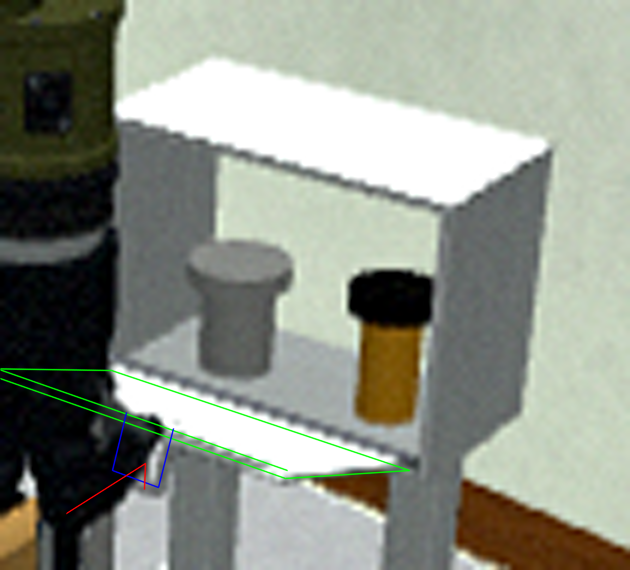

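```bash
cat >> h.py <<'E'
def avg(n=8):
    r=load(); v=np.load("fit.npy"); c,q=np.cos(v[2]),np.sin(v[2]); F=[];M=[];P=[]
    for i in range(n):
        r.camera("top"); s=r.get_state(); f=s["wrist_force"]; F.append([c*f[0]+q*f[1],-q*f[0]+c*f[1],f[2]]); M.append(s["moment"]); P.append(s["ee_pos"])
    F=np.array(F);M=np.array(M)
    print("avgF cab",F.mean(0).round(2),"sd",F.std(0).round(2),"M",M.mean(0).round(3),"P",np.mean(P,0).round(2),"t",round(s["time"],2))
    cabstat()
E
python3 -c "from h import *;avg()"
python3 -m creep '[[0,0.1,0,-0.15,0,0,0],[0,0,0,0,0,0,0]]'
python3 -c "from h import *;avg()"
```

```text
avgF cab [ 5.1  -0.31 -2.42] sd [0.82 0.37 0.53] M [ 0.148 -1.12  -0.004] P [520.22  16.74 184.62] t 14.6
t 14.6 hook cab [-1.021e+02 -2.000e-01  2.071e+02] theta~ 1.206 bar offset(x,z) [ 1.6 -0.1] F cab [ 5.   0.3 -3.3] M [ 0.13 -1.13 -0.02]
pos [520.2  16.7 184.6] shift cm [0. 0. 0.] turn [-0.16  0.12 -0.  ] t 14.6 F [ 4.94  1.06 -3.27] w 0.275 j [ 0.03  0.28 -0.24  1.05 -0.   -0.11]
time: 14.8
ee_pos: [520.2, 16.8, 183.4]
ee_rot: [0.23, -3.13, 0.005]
wrist_force: [5.5, 0.8, -1.7]
gripper_width: 0.273
avgF cab [ 4.07  0.01 -3.65] sd [0.31 0.24 0.72] M [ 0.131 -0.824 -0.013] P [520.21  16.82 183.6 ] t 15.2
t 15.2 hook cab [-1.020e+02 -1.000e-01  2.057e+02] theta~ 1.219 bar offset(x,z) [ 1.7 -0. ] F cab [ 4.3 -0.2 -4.2] M [ 0.13 -0.8  -0.01]
pos [520.2  16.8 183.7] shift cm [0. 0. 0.] turn [-0.15 -0.16 -0.01] t 15.2 F [ 4.24  0.4  -4.23] w 0.273 j [ 0.03  0.28 -0.24  1.06 -0.   -0.11]
```

```bash
python3 -m creep '[[0,0.1,0,-0.3,0,0,0],[0,0,0,0,0,0,0],[0,0,0,0,0,0,0]]'
python3 -c "from h import *;avg()"
```

```text
time: 15.5
ee_pos: [520.2, 16.9, 183.0]
ee_rot: [0.23, -3.122, 0.005]
wrist_force: [2.1, 0.4, -0.8]
gripper_width: 0.273
avgF cab [ 1.11  0.02 -2.22] sd [0.34 0.43 0.39] M [ 0.06  -0.445  0.005] P [520.28  16.96 183.  ] t 15.9
t 15.9 hook cab [-101.7    0.   204.3] theta~ 1.232 bar offset(x,z) [ 2.1 -0. ] F cab [ 1.2 -0.2 -2.6] M [ 0.03 -0.47  0.01]
pos [520.3  17.  183. ] shift cm [0. 0. 0.] turn [-0.14 -0.61 -0.01] t 15.9 F [ 1.21 -0.06 -2.63] w 0.266 j [ 0.03  0.29 -0.23  1.06 -0.   -0.11]
```

```bash
python3 -m creep '[[0,-0.3,0,0,0,0.3,0],[0,0,0,0,0,0.3,0],[0,0,0,0,0,0,0]]'
python3 -c "from h import *;avg(5)"
python3 -m creep '[[0,-0.1,0,0,0,0.2,0],[0,0,0,0,0,0.2,0],[0,0,0,0,0,0,0]]'
python3 -c "from h import *;avg(5)"; python3 look.py L4 1.3
```

```text
time: 16.2
ee_pos: [520.3, 16.9, 176.9]
ee_rot: [0.23, -3.129, 0.004]
wrist_force: [1.4, 0.3, -1.0]
gripper_width: 0.268
avgF cab [ 1.67  0.03 -2.4 ] sd [0.19 0.4  0.54] M [ 0.052 -0.433 -0.023] P [520.34  16.94 177.06] t 16.45
t 16.45 hook cab [-101.9   -0.   199. ] theta~ 1.281 bar offset(x,z) [2.  0.1] F cab [ 1.7  0.3 -2.6] M [ 0.04 -0.43 -0.06]
pos [520.3  16.9 177.1] shift cm [0. 0. 0.] turn [-0.15 -0.26 -0.01] t 16.45 F [ 1.69  0.51 -2.58] w 0.269 j [ 0.03  0.28 -0.25  1.04 -0.   -0.11]
time: 16.75
ee_pos: [520.5, 16.9, 173.2]
ee_rot: [0.23, -3.131, 0.004]
wrist_force: [1.5, 0.9, -1.3]
gripper_width: 0.275
avgF cab [ 1.36  0.14 -2.07] sd [0.56 0.19 0.56] M [ 0.07  -0.458 -0.013] P [520.53  16.96 173.26] t 17.0
t 17.0 hook cab [-101.7    0.   195.4] theta~ 1.314 bar offset(x,z) [2.  0.1] F cab [ 1.6  0.4 -1.9] M [ 0.   -0.43 -0.01]
pos [520.5  17.  173.3] shift cm [0. 0. 0.] turn [-0.15 -0.12 -0.01] t 17.0 F [ 1.5   0.58 -1.93] w 0.27 j [ 0.03  0.29 -0.26  1.03 -0.   -0.11]
```

View pics/L4.png

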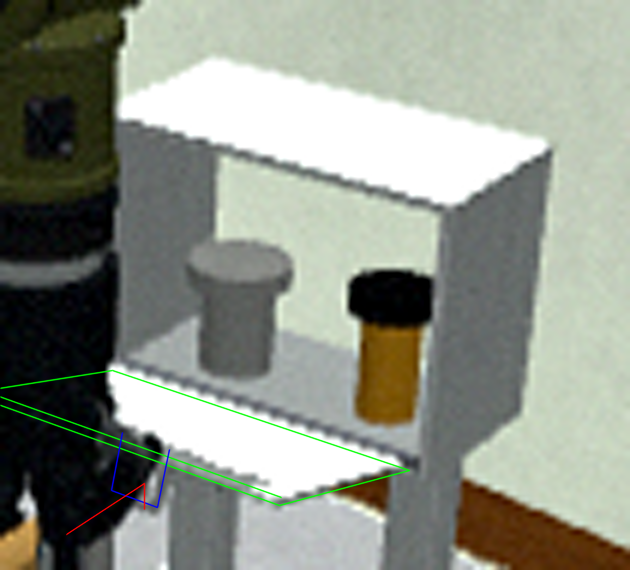

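```bash
python3 -m creep '[[0,0,0,0,0,0.15,0],[0,0,0,0,0,0,0]]'
python3 -c "from h import *;avg(4)"|head -1
python3 -m creep '[[0,0,0,0,0,0.15,0],[0,0,0,0,0,0,0]]'
python3 -c "from h import *;avg(4)"|head -2
python3 -m creep '[[0,0,0,0,0,0.1,0],[0,0,0,0,0,0,0]]'
python3 -c "from h import *;avg(4)"|head -2
```

```text
time: 17.25
ee_pos: [520.6, 16.9, 171.9]
ee_rot: [0.23, -3.132, 0.004]
wrist_force: [2.6, 0.7, -2.5]
gripper_width: 0.273
avgF cab [ 1.45 -0.39 -2.13] sd [0.35 0.29 0.95] M [ 0.067 -0.466 -0.012] P [520.6   16.95 171.92] t 17.45
time: 17.65
ee_pos: [520.7, 17.0, 170.5]
ee_rot: [0.231, -3.132, 0.004]
wrist_force: [1.3, 0.3, -1.8]
gripper_width: 0.275
avgF cab [ 1.52 -0.22 -1.67] sd [0.7  0.36 0.31] M [ 0.084 -0.481  0.005] P [520.71  16.98 170.55] t 17.85
t 17.85 hook cab [-101.6   -0.   192.7] theta~ 1.339 bar offset(x,z) [1.9 0.2] F cab [ 0.9 -0.1 -1.3] M [ 0.1  -0.47  0.01]
time: 18.05
ee_pos: [520.8, 17.0, 169.7]
ee_rot: [0.231, -3.132, 0.004]
wrist_force: [1.2, 0.8, -0.9]
gripper_width: 0.27
avgF cab [ 1.3  -0.28 -1.49] sd [0.25 0.15 0.22] M [ 0.073 -0.479 -0.003] P [520.78  16.98 169.68] t 18.25
t 18.25 hook cab [-101.5   -0.   191.9] theta~ 1.347 bar offset(x,z) [2.  0.2] F cab [ 1.7 -0.3 -1.2] M [ 0.06 -0.52  0.03]
```

```bash
for i in 1; do :; done; python3 -m creep '[[0,0,0,0,0,0.1,0],[0,0,0,0,0,0,0]]'|sed -n 2p
python3 -c "from h import *;avg(4)"|head -1
python3 -m creep '[[0,0,0,0,0,0.1,0],[0,0,0,0,0,0,0]]'|sed -n 2p
python3 -c "from h import *;avg(4)"|head -1
python3 -m creep '[[0,0,0,0,0,0.1,0],[0,0,0,0,0,0,0]]'|sed -n 2p
python3 -c "from h import *;avg(4)"|head -2
```

```text
ee_pos: [520.9, 17.0, 168.8]
avgF cab [ 1.3   0.02 -1.47] sd [0.37 0.6  0.77] M [ 0.086 -0.476  0.014] P [520.87  16.98 168.78] t 18.65
ee_pos: [521.0, 17.0, 167.8]
avgF cab [ 1.52 -0.49 -0.99] sd [0.73 0.31 0.26] M [ 0.063 -0.497  0.03 ] P [520.95  17.   167.87] t 19.05
ee_pos: [521.0, 17.0, 166.9]
avgF cab [ 1.61  0.17 -1.48] sd [0.17 0.51 0.36] M [ 0.093 -0.515 -0.005] P [521.03  17.   166.95] t 19.45
t 19.45 hook cab [-101.2   -0.   189.2] theta~ 1.371 bar offset(x,z) [1.9 0.2] F cab [ 1.7 -0.1 -1.2] M [ 0.09 -0.5  -0.03]
```

```bash
python3 -m creep '[[0,0,0,0,0,0.1,0],[0,0,0,0,0,0,0]]'|sed -n 2p
python3 -c "from h import *;avg(4)"|head -1
python3 -m creep '[[0,0,0,0,0,0.1,0],[0,0,0,0,0,0,0]]'|sed -n 2p
python3 -c "from h import *;avg(4)"|head -2; python3 look.py L5 1.36
```

```text
ee_pos: [521.2, 17.0, 166.0]
avgF cab [ 1.64  0.32 -1.12] sd [0.17 0.61 0.22] M [ 0.117 -0.504 -0.012] P [521.14  17.01 166.03] t 19.85
ee_pos: [521.3, 17.0, 165.1]
avgF cab [ 1.35 -0.32 -1.24] sd [0.43 0.29 0.51] M [ 0.099 -0.518  0.023] P [521.25  17.02 165.12] t 20.25
t 20.25 hook cab [-101.    -0.   187.4] theta~ 1.3880000000000001 bar offset(x,z) [1.9 0.3] F cab [ 2.  -0.6 -2. ] M [ 0.12 -0.5   0.02]
```

View pics/L5.png

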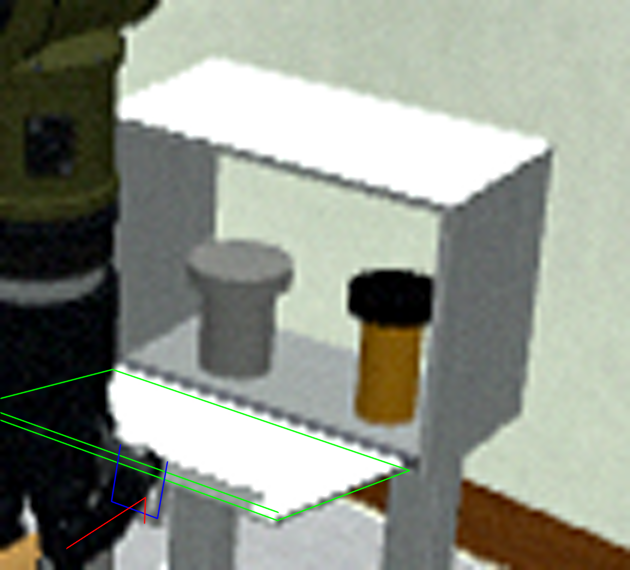

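```bash
python3 -m creep '[[0,0,0,0,0,0.1,0],[0,0,0,0,0,0,0]]'|sed -n 2p
python3 -c "from h import *;avg(4)"|head -1
python3 -m creep '[[0,0,0,0,0,0.1,0],[0,0,0,0,0,0,0]]'|sed -n 2p
python3 -c "from h import *;avg(4)"|head -1
python3 -m creep '[[0,0,0,0,0,0.1,0],[0,0,0,0,0,0,0]]'|sed -n 2p
python3 -c "from h import *;avg(4)"|head -2
```

```text
ee_pos: [521.4, 17.0, 164.2]
avgF cab [ 1.52 -0.03 -0.99] sd [0.07 0.35 0.24] M [ 0.093 -0.537  0.02 ] P [521.36  17.04 164.21] t 20.7
ee_pos: [521.5, 17.1, 163.3]
avgF cab [ 1.48  0.08 -1.7 ] sd [0.55 0.12 0.35] M [ 0.122 -0.545 -0.014] P [521.49  17.05 163.31] t 21.1
ee_pos: [521.6, 17.0, 162.4]
avgF cab [ 1.26  0.04 -0.3 ] sd [0.15 0.24 0.71] M [ 0.112 -0.541  0.021] P [521.6   17.05 162.44] t 21.5
t 21.5 hook cab [-1.007e+02 -1.000e-01  1.848e+02] theta~ 1.412 bar offset(x,z) [1.9 0.3] F cab [ 1.3 -0.3  0.1] M [ 0.1  -0.53  0.04]
```

```bash
python3 -m creep '[[0,0,0,0,0,0.1,0],[0,0,0,0,0,0,0]]'|sed -n 2p
python3 -c "from h import *;avg(4)"|head -1
python3 -m creep '[[0,0,0,0,0,0.1,0],[0,0,0,0,0,0,0]]'|sed -n 2p
python3 -c "from h import *;avg(4)"|head -2
python3 look.py L6 1.4; python3 -c "
from h import *
r=load();cv2.imwrite('pics/w6.png',r.camera('wrist')[:,:,::-1]);cv2.imwrite('pics/t6.png',cv2.resize(r.camera('top')[100:200,260:360,::-1],None,fx=5,fy=5))"
```

```text
ee_pos: [521.7, 17.0, 161.8]
avgF cab [0.48 0.09 0.69] sd [0.58 0.14 0.54] M [ 0.083 -0.548  0.019] P [521.66  17.06 161.78] t 21.9
ee_pos: [521.8, 17.0, 161.3]
avgF cab [-0.09  0.72  2.63] sd [0.42 0.04 0.35] M [ 0.143 -0.508  0.01 ] P [521.75  17.04 161.23] t 22.3
t 22.3 hook cab [-1.006e+02 -1.000e-01  1.836e+02] theta~ 1.423 bar offset(x,z) [1.8 0.3] F cab [-0.4  0.7  2.9] M [ 0.13 -0.5  -0.02]
```

View pics/L6.png

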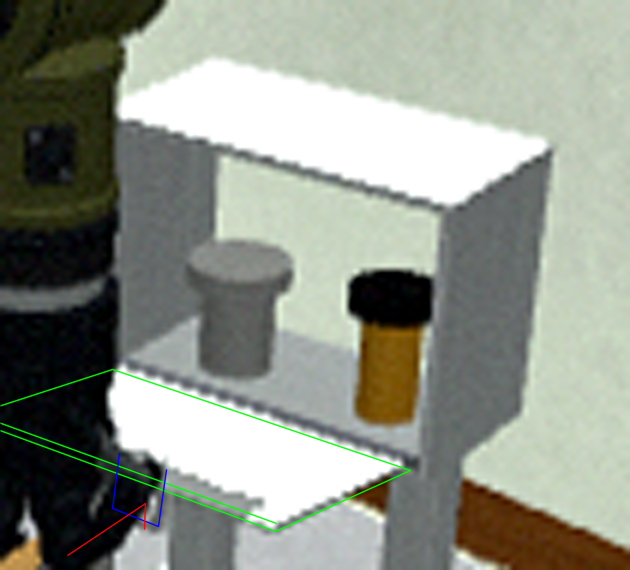

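View pics/w6.png

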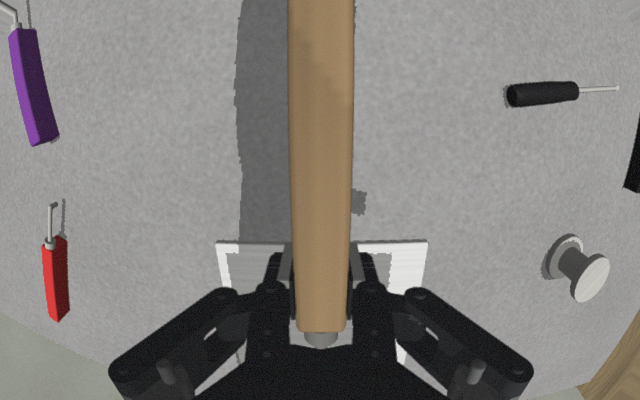

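Contact with the bumper shows: Fz rose about 3.8 N above the sliding baseline, so I estimate 7 N at the bumper. I stop pressing here and unhook.

```bash
python3 -m creep '[[0,0,0,-0.1,0,-0.2,0],[0,0,0,-0.1,0,-0.2,0],[0,0,0,-0.1,0,-0.2,0],[0,0,0,0,0,0,0]]'
python3 -c "from h import *;avg(4)"
python3 -m creep '[[0,0,0,-0.1,0,-0.2,0],[0,0,0,-0.05,0,-0.2,0],[0,0,0,0,0,0,0]]'
python3 -c "from h import *;avg(4)"; python3 look.py L7 1.4
```

```text
time: 22.85
ee_pos: [521.7, 17.2, 164.6]
ee_rot: [0.23, -3.127, 0.005]
wrist_force: [0.3, 0.3, -2.6]
gripper_width: 0.274
avgF cab [ 0.7   0.03 -2.92] sd [0.19 0.37 0.11] M [ 0.033 -0.229 -0.017] P [521.77  17.2  164.6 ] t 23.05
t 23.05 hook cab [-100.4    0.   186.4] theta~ 1.3980000000000001 bar offset(x,z) [2.4 0.3] F cab [ 0.8 -0.3 -2.7] M [ 0.03 -0.19 -0.01]
pos [521.7  17.2 164.7] shift cm [0. 0. 0.] turn [-0.14 -0.36 -0.01] t 23.05 F [ 0.86 -0.15 -2.74] w 0.269 j [ 0.03  0.3  -0.27  1.01 -0.   -0.11]
time: 23.35
ee_pos: [522.8, 17.4, 168.7]
ee_rot: [0.23, -3.126, 0.005]
wrist_force: [0.3, -0.1, -3.1]
gripper_width: 0.271
avgF cab [ 0.38 -0.18 -2.31] sd [0.23 0.43 0.59] M [-0.002 -0.127  0.012] P [522.58  17.37 168.46] t 23.55
t 23.55 hook cab [-9.960e+01  1.000e-01  1.899e+02] theta~ 1.366 bar offset(x,z) [3.7 0.4] F cab [ 0.6  0.4 -3.1] M [ 0.03 -0.11 -0.01]
pos [522.5  17.4 168.4] shift cm [0. 0. 0.] turn [-0.14 -0.46 -0.01] t 23.55 F [ 0.56  0.44 -3.08] w 0.272 j [ 0.04  0.3  -0.26  1.03 -0.   -0.11]
```

View pics/L7.png

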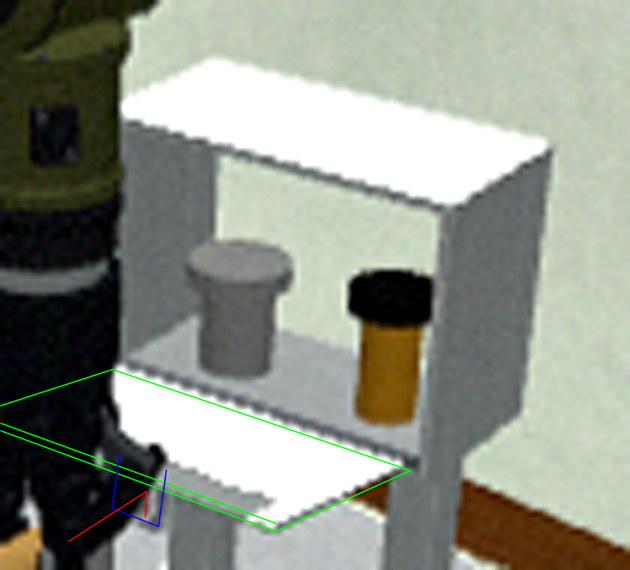

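```bash
python3 -m creep '[[0,-0.4,0,0,0,-0.2,0],[0,0,0,0,0,-0.2,0],[0,0,0,0,0,-0.2,0],[0,0,0,0,0,0,0]]'
python3 -c "from h import *;avg(4)"
```

```text
time: 24.0
ee_pos: [522.3, 17.4, 174.9]
ee_rot: [0.23, -3.133, 0.004]
wrist_force: [0.4, -0.0, -2.8]
gripper_width: 0.27
avgF cab [ 0.28  0.34 -2.18] sd [0.27 0.12 0.68] M [ 0.004 -0.081  0.018] P [522.14  17.36 174.55] t 24.2
t 24.2 hook cab [-100.2    0.2  196.5] theta~ 1.304 bar offset(x,z) [3.6 0.2] F cab [ 0.5  0.2 -2. ] M [-0.07 -0.08  0.  ]
pos [522.   17.4 174.4] shift cm [0. 0. 0.] turn [-0.13 -0.08 -0.01] t 24.2 F [ 0.5   0.32 -1.96] w 0.271 j [ 0.03  0.29 -0.25  1.03 -0.   -0.11]
```

```bash
python3 -m creep '[[0,0,0,0,0,-0.2,0],[0,0,0,0,0,-0.1,0],[0,0,0,0,0,0,0]]'
python3 -c "from h import *;avg(4)"; python3 look.py L8 1.4
```

```text
time: 24.5
ee_pos: [522.0, 17.4, 177.4]
ee_rot: [0.23, -3.131, 0.004]
wrist_force: [0.1, 0.4, -3.4]
gripper_width: 0.271
avgF cab [ 0.25  0.32 -2.47] sd [0.63 0.28 0.41] M [-0.011 -0.105  0.013] P [521.88  17.37 177.31] t 24.7
t 24.7 hook cab [-100.4    0.2  199.3] theta~ 1.278 bar offset(x,z) [3.5 0.1] F cab [-0.4  0.7 -3. ] M [-0.02 -0.14  0.05]
pos [521.8  17.4 177.2] shift cm [0. 0. 0.] turn [-0.12 -0.12 -0.01] t 24.7 F [-0.48  0.65 -3.01] w 0.272 j [ 0.03  0.29 -0.25  1.04 -0.   -0.11]
```

View pics/L8.png

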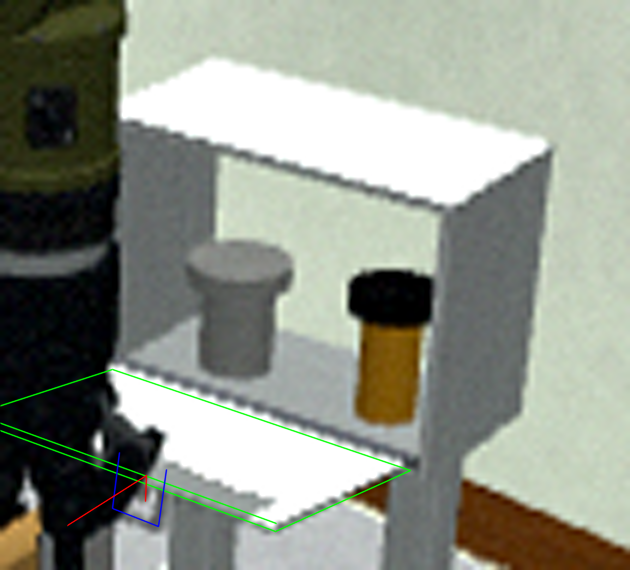

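Raised 15.7 mm with no force showing. I withdraw outward in small steps and watch Fx.

```bash
python3 -m creep '[[0,0,0,0.3,0,0,0],[0,0,0,0.2,0,0,0],[0,0,0,0,0,0,0]]'
python3 -c "from h import *;avg(3)"
python3 -m creep '[[0,0,0,0.3,0,0,0],[0,0,0,0.2,0,0,0],[0,0,0,0,0,0,0]]'
python3 -c "from h import *;avg(3)"
```

```text
time: 25.05
ee_pos: [516.2, 16.6, 177.1]
ee_rot: [0.23, -3.131, 0.004]
wrist_force: [-0.5, -1.1, -2.1]
gripper_width: 0.273
avgF cab [-0.05 -0.28 -2.21] sd [0.12 0.97 0.35] M [ 0.017 -0.11   0.01 ] P [516.52  16.59 177.13] t 25.2
t 25.2 hook cab [-105.6    0.2  199.2] theta~ 1.278 bar offset(x,z) [-1.7 -0. ] F cab [ 0.1  0.4 -2.1] M [-0.01 -0.1   0.02]
pos [516.7  16.6 177.1] shift cm [0. 0. 0.] turn [-0.12 -0.12 -0.01] t 25.2 F [ 0.05  0.45 -2.09] w 0.276 j [ 0.03  0.28 -0.26  1.04 -0.   -0.11]
time: 25.5
ee_pos: [511.4, 15.8, 177.2]
ee_rot: [0.23, -3.131, 0.004]
wrist_force: [-0.9, 0.1, -2.4]
gripper_width: 0.269
avgF cab [-0.02  0.19 -2.75] sd [0.12 0.63 0.35] M [ 0.013 -0.163  0.002] P [511.67  15.86 177.19] t 25.65
t 25.65 hook cab [-110.5    0.2  199.4] theta~ 1.276 bar offset(x,z) [-6.7 -0.1] F cab [ 0.1 -0.7 -3.1] M [ 0.03 -0.21  0.  ]
pos [511.8  15.9 177.2] shift cm [0. 0. 0.] turn [-0.12 -0.1  -0.01] t 25.65 F [ 0.21 -0.66 -3.08] w 0.269 j [ 0.03  0.27 -0.27  1.03 -0.   -0.11]
```

```bash
python3 -m creep '[[0,0,0,0,0,-0.15,0],[0,0,0,0.3,0,0,0],[0,0,0,0.3,0,0,0],[0,0,0,0,0,0,0]]'
python3 -c "from h import *;avg(3)"
```

```text
time: 26.05
ee_pos: [505.5, 14.9, 178.9]
ee_rot: [0.231, -3.132, 0.004]
wrist_force: [0.3, 0.4, -2.5]
gripper_width: 0.277
avgF cab [-0.2   0.72 -2.73] sd [0.83 0.34 0.7 ] M [-0.022 -0.139  0.007] P [505.95  14.98 178.89] t 26.2
t 26.2 hook cab [-1.163e+02  2.000e-01  2.011e+02] theta~ 1.2610000000000001 bar offset(x,z) [-12.4  -0. ] F cab [ 0.7  1.  -2.3] M [-0.07 -0.09  0.04]
pos [506.1  15.  178.9] shift cm [0. 0. 0.] turn [-0.13 -0.06 -0.  ] t 26.2 F [ 0.59  1.11 -2.28] w 0.274 j [ 0.03  0.26 -0.28  1.03 -0.   -0.12]
```

```bash
python3 -m creep '[[0,0,0,0.4,0,0,0],[0,0,0,0.4,0,0,0],[0,0,0,0.5,0,0,0],[0,0,0,0,0,0,0]]'
python3 -c "from h import *;avg(2)"
python3 -m creep '[[0,0,0,2,0,0,0],[0,0,0,3,0,0,0],[0,0,0,3,0,0,0],[0,0,0,0,0,0,0],[0,0,0,0,0,0,0]]'
python3 look.py L9 1.4;python3 -c "
from h import *
r=load();cabstat();cv2.imwrite('pics/t9.png',cv2.resize(r.camera('top')[80:280,230:430,::-1],None,fx=3,fy=3))"
```

```text
time: 26.6
ee_pos: [491.9, 12.9, 178.8]
ee_rot: [0.231, -3.132, 0.004]
wrist_force: [-0.5, 1.7, -2.9]
gripper_width: 0.271
avgF cab [ 0.43 -0.34 -2.68] sd [0.59 0.41 0.37] M [ 0.02  -0.148 -0.012] P [492.64  12.98 178.89] t 26.7
t 26.7 hook cab [-1.297e+02  1.000e-01  2.012e+02] theta~ 1.26 bar offset(x,z) [-25.8  -0.1] F cab [ 1.   0.1 -2.3] M [-0.01 -0.17 -0.04]
pos [492.9  13.  178.9] shift cm [0. 0. 0.] turn [-0.13 -0.03  0.  ] t 26.7 F [ 1.01  0.23 -2.31] w 0.27 j [ 0.03  0.24 -0.31  1.02 -0.   -0.12]
time: 27.2
ee_pos: [413.3, 1.1, 179.0]
ee_rot: [-0.231, 3.13, -0.004]
wrist_force: [0.5, -0.8, -2.4]
gripper_width: 0.269
t 27.25 hook cab [-2.106e+02  1.000e-01  2.013e+02] theta~ 1.2590000000000001 bar offset(x,z) [-1.067e+02 -1.000e-01] F cab [-1.5  0.  -1.9] M [ 0.08 -0.02 -0.01]
pos [412.9   1.1 178.8] shift cm [0. 0. 0.] turn [-0.15  0.1   0.02] t 27.25 F [-1.52 -0.19 -1.87] w 0.27 j [ 0.    0.1  -0.48  0.98 -0.   -0.14]
```

View pics/L9.png

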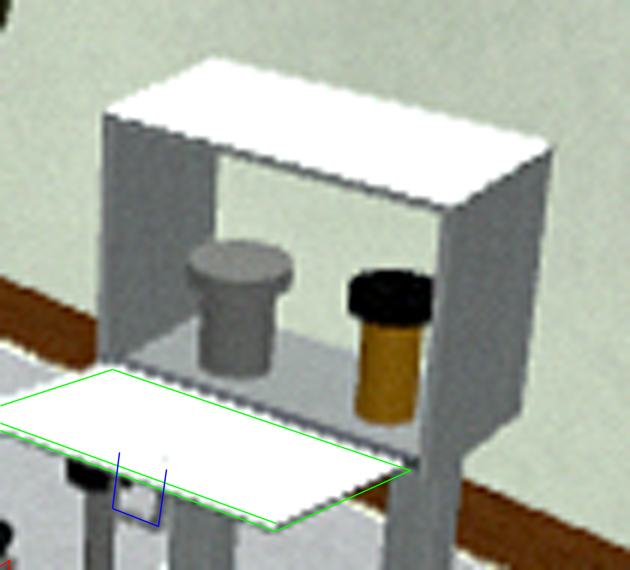

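View pics/t9.png

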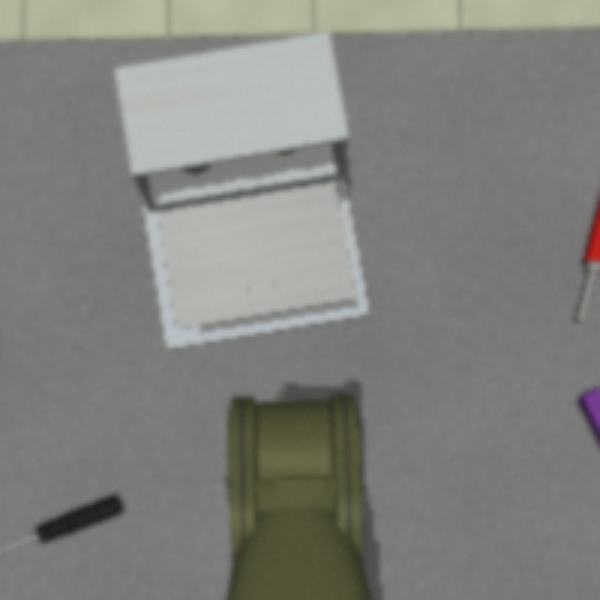

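```bash
python3 -c "
from h import *
row([480,-200,60],.147-np.pi)"
python3 -m creep '[[0,0,0,-0.5,-2,0,0],[0,0,0,-0.7,-3.5,0,0],[0,0,0,-0.7,-3.5,0.5,0],[0,0,0,-0.7,-3.5,1.5,0],[0,0,0,-0.7,-3.5,2,0],[0,0,0,-0.4,-2.5,2.5,0],[0,0,0,0,-1,2.5,0],[0,0,0,0,0,2,0],[0,0,0,0,0,0,0],[0,0,0,0,0,0,0],[0,0,0,0,0,0,0]]'
python3 -c "
from h import *
row([480,-200,9],.147-np.pi)"
```

```text
pos [413.4   1.1 178.7] shift cm [ -3.607 -20.844  11.935] turn [-0.15  0.11  0.03] t 27.3 F [-0.84 -0.52 -3.24] w 0.274 j [ 0.    0.1  -0.48  0.98 -0.   -0.14]
time: 28.4
ee_pos: [499.7, -197.3, 66.8]
ee_rot: [-0.237, 3.114, -0.009]
wrist_force: [0.2, -0.9, -2.6]
gripper_width: 0.271
pos [ 499.7 -197.3   66.8] shift cm [2.093 0.074 5.746] turn [-0.41  1.01  0.29] t 28.4 F [ 0.19 -0.93 -2.61] w 0.271 j [-0.38  0.39 -0.41  0.75  0.   -0.53]
```

```bash
python3 -m creep '[[-0.4,1,0.3,0.3,0,2,0],[0,0,0,0,0,1.5,0],[0,0,0,0,0,0,0],[0,0,0,0,0,0,0]]'
python3 - <<'E'
from h import *
row([500,-199,8],.147-np.pi)
r=load();im=r.camera("side"); cv2.imwrite("pics/s10.png",cv2.resize(im[230:340,290:430,::-1],None,fx=5,fy=5,interpolation=2))
E
```

```text
time: 28.8
ee_pos: [502.5, -198.2, 36.9]
ee_rot: [-0.234, 3.123, -0.007]
wrist_force: [1.3, -0.3, -2.3]
gripper_width: 0.268
pos [ 502.5 -198.2   36.9] shift cm [ 0.29  -0.029  2.888] turn [-0.3   0.54  0.14] t 28.8 F [ 1.27 -0.28 -2.32] w 0.268 j [-0.38  0.44 -0.43  0.69  0.   -0.53]
```

View pics/s10.png

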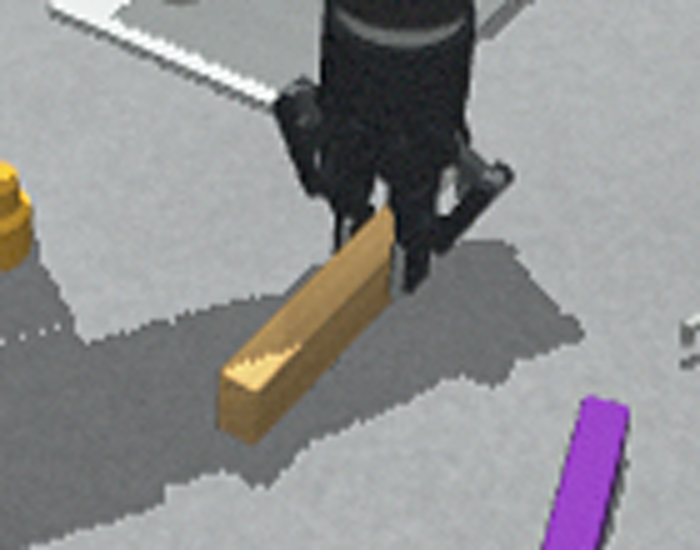

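```bash
python3 -m creep '[[-0.2,0.5,0.1,0.2,0,1,0],[0,0,0,0,0,1,0],[0,0,0,0,0,0.3,0],[0,0,0,0,0,0,0]]'; python3 -c "from h import *;avg(3)"|head -1
python3 -m creep '[[0,0,0,0,0,0.2,0],[0,0,0,0,0,0.1,0],[0,0,0,0,0,0,0]]'; python3 -c "from h import *;avg(3);"; python3 - <<'E'
from h import *
r=load();ks=r.calibration("side");im=r.camera("side")
s=r.get_state();A=R.from_rotvec(s["ee_rot"]);a=cv2.resize(im[230:340,290:430,::-1],None,fx=5,fy=5,interpolation=2)
P=s["ee_pos"]+A.apply([(x,y,z) for x in(-26,134) for y in(-12,12) for z in(7.7,-32.3)])
for u in ((proj(ks,P)+.5-[290,230])*5).round().astype(int): cv2.circle(a,tuple(int(q) for q in u),3,(0,0,255),-1)
cv2.imwrite("pics/s11.png",a)
E
```

```text
time: 29.25
ee_pos: [502.4, -199.0, 14.7]
ee_rot: [-0.232, 3.129, -0.005]
wrist_force: [-0.6, 0.4, -2.3]
gripper_width: 0.269
avgF cab [ 0.38  0.1  -2.39] sd [0.26 0.31 0.09] M [ 0.016 -0.109  0.034] P [ 502.52 -199.06   15.02] t 29.4
time: 29.7
ee_pos: [503.2, -199.4, 12.5]
ee_rot: [-0.232, 3.127, -0.007]
wrist_force: [-0.1, -0.2, -3.2]
gripper_width: 0.275
avgF cab [-0.07 -0.15 -2.45] sd [0.32 0.34 0.35] M [-0.002 -0.101 -0.003] P [ 503.22 -199.38   12.59] t 29.85
t 29.85 hook cab [-150.7 -211.3   35.4] theta~ 1.5 bar offset(x,z) [ -50.  -139.6] F cab [ 0.4 -0.6 -2. ] M [ 0.02 -0.07 -0.03]
pos [ 503.2 -199.4   12.6] shift cm [0. 0. 0.] turn [-0.28  0.33  0.05] t 29.85 F [ 0.47 -0.57 -1.95] w 0.272 j [-0.38  0.47 -0.45  0.64 -0.   -0.52]
```

View pics/s11.png

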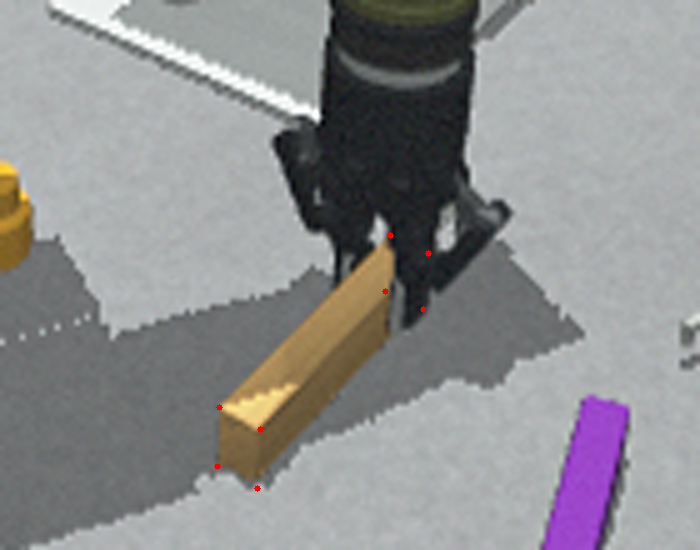

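```bash
python3 -m creep '[[0,0.3,0,0,0,0.3,0],[0,0,0,0,0,0.1,0],[0,0,0,0,0,0,0]]'; python3 -c "from h import *;avg(3)"|head -1
python3 -m creep '[[0,0,0,0,0,0.1,0],[0,0,0,0,0,0,0]]'; python3 -c "from h import *;avg(3);"
```

```text
time: 30.2
ee_pos: [503.4, -199.4, 8.4]
ee_rot: [-0.232, 3.132, -0.008]
wrist_force: [0.4, 1.0, -2.6]
gripper_width: 0.273
avgF cab [ 0.11 -0.6  -2.62] sd [0.61 0.39 0.52] M [-0.001 -0.057  0.014] P [ 503.41 -199.46    8.51] t 30.35
time: 30.55
ee_pos: [503.7, -199.6, 7.7]
ee_rot: [-0.232, 3.131, -0.008]
wrist_force: [0.1, -0.1, -2.4]
gripper_width: 0.272
avgF cab [-0.07 -0.35 -2.77] sd [0.3  0.49 0.26] M [ 0.009 -0.119  0.018] P [ 503.63 -199.58    7.71] t 30.7
t 30.7 hook cab [-150.2 -211.6   30.1] theta~ 1.5 bar offset(x,z) [ -49.6 -144.9] F cab [-0.3 -0.3 -2.6] M [ 0.01 -0.12  0.  ]
pos [ 503.6 -199.6    7.7] shift cm [0. 0. 0.] turn [-0.31  0.06  0.05] t 30.7 F [-0.24 -0.32 -2.55] w 0.274 j [-0.37  0.48 -0.45  0.64 -0.   -0.52]
```

```bash
python3 -m creep '[[0,0,0,0,0,0.1,0],[0,0,0,0,0,0,0]]'; python3 -c "from h import *;avg(3)"|head -1
python3 -m creep '[[0,0,0,0,0,0.15,0],[0,0,0,0,0,0,0]]'; python3 -c "from h import *;avg(3);"|head -1
```

```text
time: 30.9
ee_pos: [503.7, -199.6, 8.0]
ee_rot: [-0.232, 3.131, -0.009]
wrist_force: [0.4, -0.2, -3.2]
gripper_width: 0.271
avgF cab [-0.12  0.58 -1.81] sd [0.11 0.32 0.83] M [ 0.02  -0.126 -0.004] P [ 503.74 -199.64    7.75] t 31.05
time: 31.25
ee_pos: [503.9, -199.7, 8.0]
ee_rot: [-0.232, 3.13, -0.009]
wrist_force: [0.1, 0.2, -3.0]
gripper_width: 0.274
avgF cab [-0.13 -0.51  0.66] sd [0.18 0.44 2.74] M [ 0.062 -0.071  0.024] P [ 503.96 -199.74    7.74] t 31.4
```

```bash
python3 -m creep '[[0,0,0,0,0,0,4],[0,0,0,0,0,0,4],[0,0,0,0,0,0,5],[0,0,0,0,0,0,6],[0,0,0,0,0,0,6]]'
python3 -m creep '[[0,0,0,0,0,-0.5,6],[0,0,0,0,0,-1.5,6],[0,0,0,0,0,-3,6],[0,0,0,0,0,-4,6],[0,0,0,2,0,-4,6],[0,0,0,3,0,-3,6],[0,0,0,3,0,0,6],[0,0,0,0,0,0,6],[0,0,0,0,0,0,6]]'
python3 - <<'E'
from h import *
r=load();im=r.camera("side"); cv2.imwrite("pics/s12.png",cv2.resize(im[90:340,290:440,::-1],None,fx=2.4,fy=2.4,interpolation=2))
cv2.imwrite("pics/side12.png",im[:,:,::-1]); cv2.imwrite("pics/top12.png",r.camera("top")[:,:,::-1]);cv2.imwrite("pics/w12.png",r.camera("wrist")[:,:,::-1])
print([(d["location"],d["confidence"]) for d in r.boxes_of("wrist","pole")])
for l in ["flange","screwdriver","coupling"]: print(l,[(np.round(d["location"]),round(d["confidence"],2)) for d in r.boxes_of("side",l)])
E
```

```text
time: 31.9
ee_pos: [504.3, -200.0, 7.2]
ee_rot: [-0.232, 3.131, -0.01]
wrist_force: [0.5, 0.0, 0.3]
gripper_width: 0.699
time: 32.8
ee_pos: [423.1, -211.5, 176.5]
ee_rot: [-0.233, 3.128, -0.013]
wrist_force: [0.3, -0.4, 0.2]
gripper_width: 0.702
[([766.7, -374.7, 36.9], 0.85), ([442.9, -211.7, 38.4], 0.79), ([433.6, -371.1, 37.8], 0.7)]
flange [(array([573., 365.,  44.]), 0.57)]
screwdriver [(array([375., 243.,  17.]), 0.57), (array([612.,  72., 207.]), 0.2)]
coupling [(array([612.,  73., 210.]), 0.69), (array([388., -18.,  30.]), 0.52)]
```

View pics/side12.png

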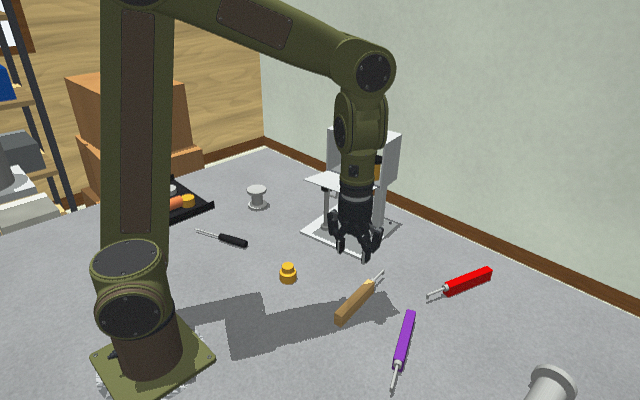

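View pics/w12.png

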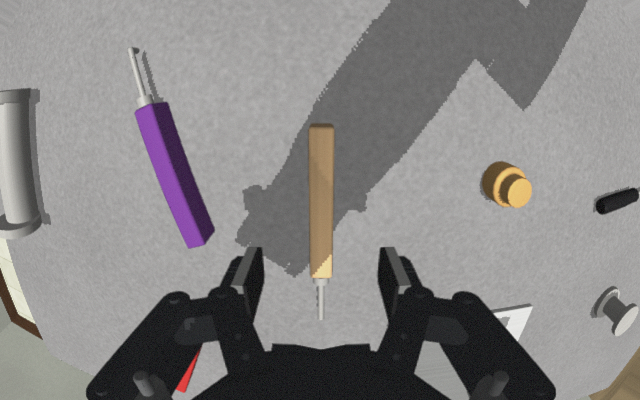

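```bash
python3 look.py L13 1.4; python3 - <<'E'
import cv2
a=cv2.imread("pics/L13_raw.png"); cv2.imwrite("pics/z13.png",cv2.resize(a[165:245,300:390],None,fx=8,fy=7.5,interpolation=2))
E
```

```text
(no output)
```

View pics/z13.png

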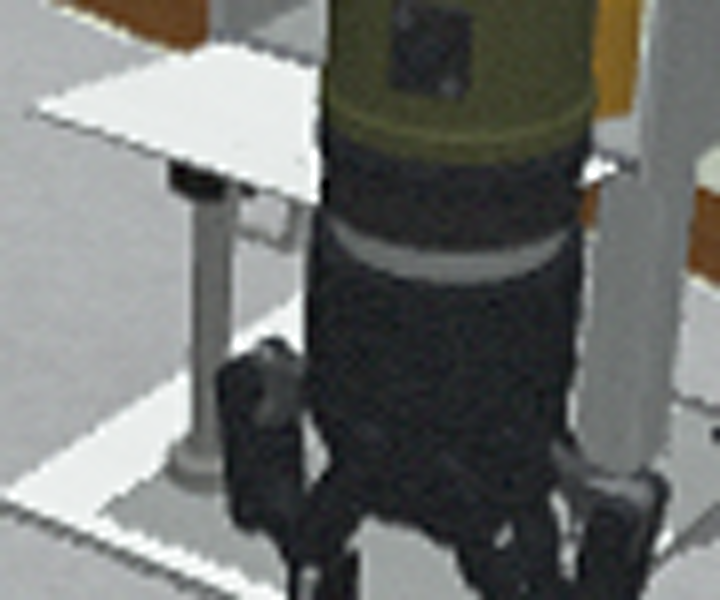

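View pics/L13.png

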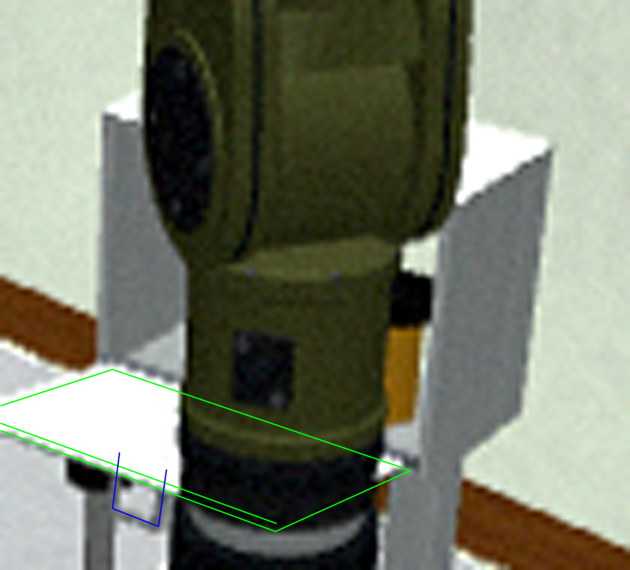

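```bash
python3 - <<'E'
import cv2,numpy as np
def e(n):
    g=cv2.cvtColor(cv2.imread(f"pics/{n}_raw.png"),cv2.COLOR_BGR2GRAY).astype(float)
    out=[]
    for c in range(346,356):   # bright hatch top -> darker below, along columns
        col=g[180:205,c]; d=np.diff(col); i=np.argmin(d)
        w=np.clip(-d[max(0,i-2):i+3],0,None); out.append(180+(w*np.arange(max(0,i-2),max(0,i-2)+len(w))).sum()/w.sum()+.5)
    return np.array(out)
for n in ["L3","L4","L5","L6","L7","L8","L9"]: x=e(n); print(n,x.round(1),np.median(x).round(2))
E
```

```text
L3 [184.9 185.  184.9 185.8 185.5 185.4 186.6 186.9 187.6 188.5] 185.64
L4 [188.1 187.6 187.5 189.  188.5 188.4 188.4 190.8 189.4 192.4] 188.46
L5 [189.5 189.5 190.5 190.5 190.4 190.5 191.4 195.5 195.7 196.3] 190.53
L6 [190.5 191.5 191.5 191.4 191.4 192.5 196.4 196.4 197.2 197.5] 192.0
L7 [189.4 190.5 190.4 190.5 191.4 191.5 196.6 196.4 192.4 197.5] 191.47
L8 [189.5 190.4 190.4 191.4 191.4 191.4 196.5 196.4 192.4 197.6] 191.44
L9 [194.4 194.7 195.  195.4 195.4 196.  196.5 196.5 197.2 197.5] 195.7
```

```bash
python3 -c "
from bench import r
s=r.get_state();print(s['time'],s['qd'].round(3),s['wrist_force'].round(1));print(r.sign_off())"
```

```text
33.2 [-0.001 -0.004 -0.001  0.003 -0.002 -0.001] [ 0.3  0.6 -0.2]
the job is handed in; nothing more can be done
None
```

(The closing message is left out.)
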